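# Chain-hang the parts tray from the pegboard's pull-out rod

## Robot

A 6-joint arm with a two-finger parallel gripper is mounted at the origin on the work surface. World frame = base frame: x ahead of the robot, y to its left, z up, the work surface at z = 0. Lengths are in m, angles in rad, forces in N, time in s.
With the tool pointing down it reaches from about 0.275 to 0.825 m from the base axis. Payload 5.2 kg.
Tool frame: the origin (TCP) lies at the centre of the arm's flange, where the gripper is bolted on; the fingertips stand 186 mm ahead of it and the grasp point (between the pads) lies 167 mm ahead of it (robot.tcp_to_grasp is the distance from the TCP to the grasp point, in m); z points along the fingers, y is the direction in which the jaws open and shut (so a half turn about z gives the same grasp; the last joint's range is limited). The gripper opens to 93 mm and grips with 3 to 60 N. Pads are 15 mm wide; open, the fingers measure 128 mm over their backs; the gripper's body (75 mm by 188 mm) begins 65 mm behind the grasp point.
Start: joints at [-1.431, 0.259, 1.535, -0, 1.348, -0.203], TCP at [0.185, -0.518, 0.405] pointing down, gripper open.
Joint ranges: [-3.14, 3.14], [-0.91, 2.08], [0.19, 2.58], [-1.22, 4.36], [0.22, 2.71], [-3.12, 3.12]. Speed limits (rad/s): [2.57, 2.57, 3.14, 3.14, 3.14, 3.14].

## Interface

Orientations are given as a rotation vector (axis times angle).
In Python, from bench import robot gives the robot as it stands.
- The arm moves only by the tool servo_tool, never from a script. Its argument "deltas" is one flat list of numbers, 7 for each row, row after row: the shift along the tool's x, y, z in mm, then the turn, a rotation vector about the tool's x, y, z in degrees, then the opening in per cent of the stroke, from 0 (shut) to 100 (fully open). In form: [tx, ty, tz, rx, ry, rz, hand, tx, ty, tz, rx, ry, rz, hand, ...]. A call has 1 to 20 rows; each row is the pose to reach, as a shift and turn from the pose measured when the call began, along the tool's axes at that moment; what a row does not reach only later rows make up. A row lasts 1/10 s, in which the tool goes at most 50 mm and 8.59 degrees, less where a joint would pass 70% of its speed; a pose out of reach is approached as far as the arm can. A call with a gripper value outside its range is refused whole. The fingers move at their own pace and stop on an object; "grip_force" is the grip in N (left out, the last holds). Time passes only in rows, so rows that repeat a pose let the fingers close. It gives the time, the measured TCP pose, the force and the opening at its end, in the units of the state.
- robot.sense(): the state, without advancing time (a new reading comes with each control period).
- robot.snapshot(name): name is "scene" or "top" or "wrist"; returns (picture, depth): 480x640x3 uint8, red, green, blue; 480x640 float32, m along the optical axis (not along the pixel's ray), 0 where there is no reading.
- robot.calibration(name): a dict with "vertical_fov" (degrees; the focal length in pixels is half the picture's height over the tangent of half this angle, whatever the lens; pixels are square), "cx", "cy" (the principal point, pixels), "view" (4x4, takes a point from world to camera coordinates); the wrist camera has in their place "mount" (4x4, takes a point from camera to tool coordinates, whose origin is the TCP and whose axes are the flange's). Camera axes: x right, y down, z forward; pixel columns grow to the right and rows downward; lengths in m; the calibration is good to about 2 mm. The wrist camera is an equidistant fisheye: a pixel r from the principal point sees the ray r / f radians off the axis. A picture is of the moment at which its call begins: read the wrist's pose just before it. calibration takes no time and is no camera call.
- robot.finish_job(): hands the job in, once; it reports no verdict.
Trained networks look in the newest picture that a camera, given by its name, has taken for a name from the list of things; names that differ only in an ending like _2 or _b are one class to them, and where a whole thing is asked for, a point or a joint stands for the part that bears it (a point fixed in the world has none). Each returns a list of dicts, best first, with "conf" (0 to 1); they miss things now and then, are a little off and sometimes report something else, mostly with a low value. They report only what shows in the picture. A call takes as long as a camera call.
- robot.search_frame(camera, target): "location" ([x, y, z] in m, in the coordinates of the camera as it stood for that picture, good to about 4 mm: the middle of the surface that is visible of it).
- robot.silhouettes(camera, target): "pixels" (480x640 bool, what is visible of it).
- robot.mark_of(camera, target): "location" ([x, y, z] in m, in the coordinates of the camera as it stood for that picture, good to about 4 mm: a listed point, or the origin of a listed thing).
The state is a dict: "time": time; "joint_positions": joint angles; "qvel": joint speeds; "effort": joint torques, N m; "ee_pos": TCP position; "orientation": TCP orientation; "ft_force": force on the tool from outside, world axes, zero at the start; "ft_torque": the same for the moment, N m; "opening": opening from 0.0 (shut) to 1.0 (fully open).
Only numpy, scipy, OpenCV 4.12 (cv2) and the standard library are available. Lean on these libraries where they do the work, as an engineer would, in place of code of your own. Each camera call takes 0.05 s, during which the arm holds its last target. There are 200 camera calls.

## Task

Pull the pegboard's rod out to its middle click, then take the chrome hanger off its little stand and hang it by its eye on the rod, behind the orange ball. Then hang the blue parts tray by the peak of its wire bail in the hanger's lower hook, so that the tray hangs level, still and clear of the table, with the rod still at its middle click. Leave the other things on the bench where they are.

Things in the scene. Friction and masses are not known exactly. Their poses are not given: they have to be found in the camera images.
- pegboard: White steel pegboard on feet, fixed, 340 mm wide, 340 mm tall. Origin: foot of its front face, mid-width, on the table. Its front looks along its own -x, y runs along its width, z up. 270 mm above the table, on its centre line, a level 8 mm steel rod comes out along -x from a black housing that stands 34 mm out from the face.
- pull_rod (a joint): How far the rod is pulled out, in m: 0 fully in (at the start 0 to 0.012), 0.040 middle click, 0.080 fully out. Spring clicks draw it to the nearest of these three and hold it there to about 2 mm; it takes 4 to 7 N to move it off a click, and it crosses to the next near 0.020 and 0.060.
- rod_ball (a point): Centre of the orange 16 mm ball on the rod's free end, the grip for pulling it; axes as the pegboard (the rod runs from the ball along +x into the board). 270 mm above the table; 75 mm out from the board face when the rod is in, 115 mm at the middle click.
- hanger: Loose chrome hanger, 113 mm tall, 0.12 kg: upper eye, bowed 6 mm wire, lower hook. Hangs on the stand's peg at the start. Origin: on the axis of the rod or peg that carries it. x runs through the eye (along the rod), z up, the lower hook opens towards -x. Hang it with its x along that of rod_ball, so that the hook opens away from the board. The ball passes through the eye.
- hanger_eye (a point): Grip point of the hanger, 13 mm below its origin, axes as the hanger. The eye is 40 mm wide (y), 8 mm thick (x); opening 30 mm wide, from 27 mm below the origin to a peaked roof 4 mm above it (outside top 11 mm above). Grip its two upright sides from above, a finger either side in y, astride the rod; sides run from 0 to 30 mm below the origin.
- hanger_hook (a point): Where the axis of the bail's peak lies when seated in the lower hook: 90.8 mm below the hanger's origin, axes as the hanger. The hook's tip is 15 mm from here along -x, its top 18 mm above this point; the eye's underside is 58 mm above this point. Between them the bail can come in from -x; the wire of the hook's back is 15 mm from here along +x.
- tray: Loose blue metal parts tray, empty, 0.2 kg, 64 mm in x, 140 mm in y, 32 mm tall, on the table. Origin: centre of its underside; z up. A rigid 5 mm wire bail rises in the y-z plane from the tray's two ends straight to a peak over the centre. Both ends are alike. Hung, its y lies along the pegboard's width and its underside 74 mm above the table.
- tray_bail (a point): Peak of the tray's bail (axis of the wire), 105 mm above the origin of the tray; axes as the tray.
- tray_tab_a (a point): Grip point of the tray's handle at its +y end, an orange upright tab 26 mm wide (x), 8 mm thick (y), from 6 to 52 mm above the tray's underside; this point is at y = +100 mm, 38 mm up. Grip across its thickness (along y) from above; 26 mm are free between tab and tray, above a low bar (top 12 mm up). Carried by one tab the tray stays level to a few mm.
- tray_tab_b (a point): The same at the tray's -y end (y = -100 mm, 38 mm up).
- peg_stand: Small fixed stand: pine foot 110 x 90 x 20 mm, white post 30 mm wide, 160 mm tall, and a level 8 mm peg 150 mm above the table, running along the stand's -x from the post (face at x = 6 mm) to a 12 mm ball end at x = -67 mm. Origin on the table. The hanger hangs at x = -35 to -45 mm, its x along the stand's; raise it 10 mm and draw it off along -x.
- tin: Bystander: grey plastic jar, 70 mm diameter, 80 mm tall; origin centre of underside.
- acrylic_box: Bystander: clear acrylic open box 100 x 80 x 50 mm; origin centre of underside.
- scraper: Bystander: scraper, 190 mm long, lying flat along its x.
- wrench: Bystander: chrome wrench, 160 mm long, lying flat along its x.
- tire_lever: Bystander: orange plastic tire lever, 140 mm long, lying flat along its x.
- gauge: Bystander: silver round pressure gauge, 52 mm diameter, 21 mm tall, lying face up; origin centre of underside.
- oil: Bystander: white oil bottle, 48 mm diameter, 140 mm tall; origin centre of underside.

How it is judged:
By the outcome, as a careful person would: the job done as asked, in the order asked, and still so for the second after the job is handed in, with the robot touching nothing.
It also fails if it takes over 72 s, if anything falls off the work surface, if the arm or the gripper's body presses on something with over 40 N, if the wrist force passes 120 N, or if a joint passes its speed limit or range.

## Working session

There is one attempt and no reset: what is moved stays moved. The work goes in short steps, Python scripts to look and compute and a tool call to move; the robot and the scene stay as the last step left them, time stands still between calls to the robot, and variables do not carry over. Pictures are saved under pics/ and viewed, about 8 in all and at most 12, crops included, and the job is handed in when it is done.

Besides the shell and the picture viewer there is one more tool, called by a JSON object that holds its "method" and its "body". servo_tool: Moves the arm, as the interface text tells. Its arguments: {"type":"object","properties":{"deltas":{"type":"array"},"grip_force":{"type":"number"}},"required":["deltas"]}

```bash
mkdir -p pics; cat > h.py <<'E'
import numpy as np, cv2
from bench import robot
from scipy.spatial.transform import Rotation as R
def cam2world(cam):
    c=robot.calibration(cam)
    if cam!="wrist": return np.linalg.inv(np.array(c["view"]))
    s=robot.sense(); T=np.eye(4); T[:3,:3]=R.from_rotvec(s["orientation"]).as_matrix(); T[:3,3]=s["ee_pos"]
    return T@np.array(c["mount"])
def w(T,p): return (T@np.r_[p,1])[:3]
def save(cam,name):
    T=cam2world(cam); p,d=robot.snapshot(cam); cv2.imwrite(f"pics/{name}.png",p[:,:,::-1]); return p,d,T
def cloud(cam,d,T):
    c=robot.calibration(cam); f=240/np.tan(np.radians(c["vertical_fov"]/2))
    v,u=np.mgrid[0:480,0:640]; P=np.stack([(u-c["cx"])/f*d,(v-c["cy"])/f*d,d,np.ones_like(d)],-1)
    return (P@T.T)[...,:3]
def tool(): 
    s=robot.sense(); return np.array(s["ee_pos"]),R.from_rotvec(s["orientation"])
def delta(target,yaw_y=None):
    "target: grasp point world; yaw_y: wanted world direction angle (deg) of tool y, mod 180"
    p,r=tool(); L=robot.tcp_to_grasp
    M=r.as_matrix(); 
    if yaw_y is None: yaw_y=np.degrees(np.arctan2(M[1,1],M[0,1]))
    cur=np.degrees(np.arctan2(M[1,1],M[0,1])); d=(yaw_y-cur+90)%180-90
    a=np.radians(cur+d); y=np.array([np.cos(a),np.sin(a),0]); z=np.array([0,0,-1.]); x=np.cross(y,z)
    N=np.stack([x,y,z],1); tcp=np.array(target)+[0,0,L]
    return np.round(r.inv().apply(tcp-p)*1000,1),np.round((r.inv()*R.from_matrix(N)).as_rotvec(degrees=True),2)
E
python3 - <<'E'
from h import *
np.set_printoptions(precision=4,suppress=True)
print(robot.sense()["ee_pos"],robot.tcp_to_grasp)
for cam in ["scene","top"]:
    p,d,T=save(cam,cam+"0")
    print(cam,T[:3,3],T[:3,2])
    for n in ["pegboard","rod_ball","hanger","hanger_eye","hanger_hook","tray","tray_bail","tray_tab_a","peg_stand","tin","oil","acrylic_box"]:
        for m in robot.mark_of(cam,n)[:2]: print(cam,n,round(m["conf"],2),w(T,m["location"]))
a=cv2.imread("pics/scene0.png");b=cv2.imread("pics/top0.png")
E
```

```text
[ 0.1849 -0.5178  0.4039] 0.1673
scene [1.4143 0.2285 0.8658] [-0.7501 -0.2173 -0.6246]
scene pegboard 0.96 [ 0.5833 -0.3499  0.0006]
scene pegboard 0.48 [0.5161 0.0333 0.1512]
scene rod_ball 0.62 [ 0.5956 -0.2769  0.2683]
scene hanger 0.58 [0.5137 0.0332 0.1536]
scene hanger_eye 0.77 [0.5156 0.0323 0.138 ]
scene hanger_hook 0.56 [0.5176 0.0333 0.0588]
scene tray 0.8 [ 0.5224  0.3305 -0.0043]
scene tray_bail 0.83 [0.5185 0.3267 0.1049]
scene tray_tab_a 0.69 [0.4221 0.3068 0.0365]
scene tray_tab_a 0.61 [0.6158 0.354  0.0369]
scene peg_stand 0.96 [ 0.552   0.0162 -0.0008]
scene tin 0.77 [0.7088 0.1229 0.001 ]
scene oil 0.8 [ 0.7779  0.2067 -0.0044]
scene acrylic_box 0.52 [0.7198 0.3081 0.0022]
top [ 0.5248 -0.0138  1.1313] [ 0.0762  0.0045 -0.9971]
top pegboard 0.73 [ 0.5823 -0.3493  0.0031]
top pegboard 0.51 [ 0.5964 -0.2799  0.2682]
top rod_ball 0.71 [ 0.5967 -0.2824  0.2663]
top hanger 0.52 [0.5174 0.0335 0.1487]
top hanger 0.34 [ 0.5966 -0.2783  0.2695]
top hanger_eye 0.56 [0.5175 0.0268 0.1376]
top hanger_hook 0.58 [0.5151 0.0328 0.0603]
top tray 0.57 [ 0.5169  0.3275 -0.0004]
top tray_bail 0.96 [0.5194 0.3292 0.1063]
top tray_tab_a 0.63 [0.6135 0.351  0.0345]
top tray_tab_a 0.59 [0.4214 0.3077 0.0375]
top peg_stand 0.6 [0.5584 0.0183 0.002 ]
top peg_stand 0.59 [ 0.5977 -0.2818  0.269 ]
top tin 0.87 [ 0.7032  0.1241 -0.0005]
top oil 0.57 [ 0.7772  0.2001 -0.0002]
top acrylic_box 0.56 [ 0.7647 -0.0238 -0.0013]
```

View pics/scene0.png

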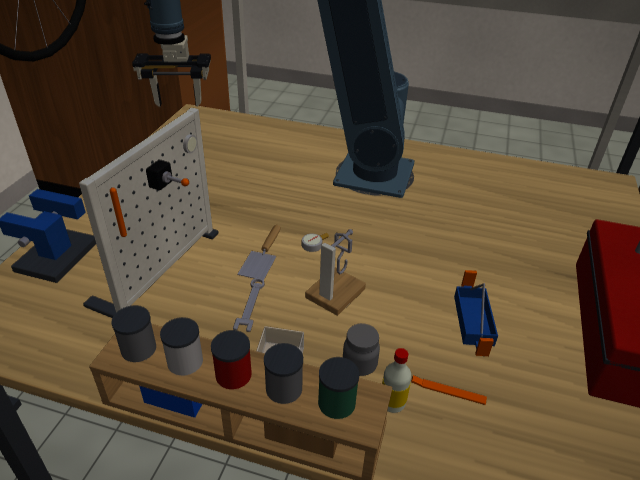

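View pics/top0.png

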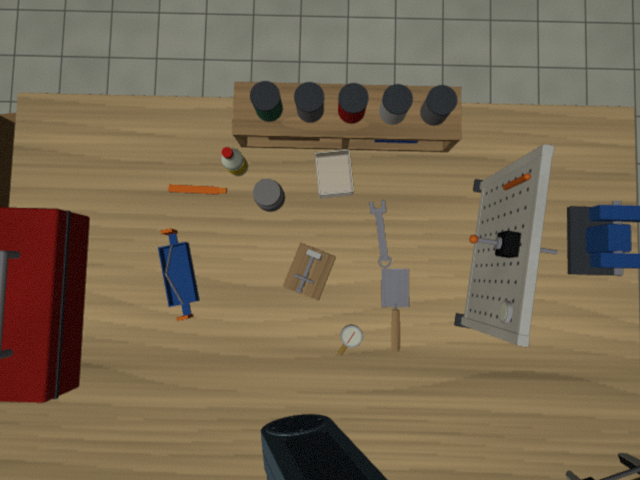

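The scene view shows the pegboard on the left, with its ball at about (185,182). The hanger is on its stand at (343,250) and the tray is at (477,312). The top view shows the ball at (474,239), the peg running from (313,252) to (298,290), and the tray at (180,272).

Next I'll refine the yaws and check the gripper body's real shape. It has to clear the hanger when the tray is held by a tab.

```bash
python3 - <<'E'
from h import *
np.set_printoptions(precision=4,suppress=True)
for cam in ["scene","top"]:
    p,d,T=save(cam,cam+"1"); C=cloud(cam,d,T)
    for n in ["pegboard","peg_stand","hanger","tray","rod_ball","gauge","tire_lever"]:
        r=robot.silhouettes(cam,n)
        if not r: print(cam,n,"none");continue
        Q=C[r[0]["pixels"]&(d>0)]
        if n=="pegboard":
            # face points: RANSAC vertical plane
            Q=Q[(Q[:,2]>.03)&(Q[:,2]<.335)]; best=(0,)
            for a in np.radians(np.arange(60,100,.25)):
                s=Q[:,:2]@[np.cos(a),np.sin(a)]; h,e=np.histogram(s,np.arange(s.min(),s.max()+.004,.003))
                if h.max()>best[0]: best=(h.max(),np.degrees(a),e[h.argmax()]+.0015)
            print(cam,"board normal",best,len(Q))
            Z=Q[Q[:,2]>.32] if len(Q) else Q
        else:
            print(cam,n,r[0]["conf"],len(Q),"med",np.median(Q,0),"lo",np.percentile(Q,3,0),"hi",np.percentile(Q,97,0))
        if n=="tray":
            print("marks", [ (round(m["conf"],2),w(T,m["location"])) for m in robot.mark_of(cam,"tray_tab_a")[:3]])
        if n in("peg_stand","hanger"):
            Z=Q[(Q[:,2]>.14)&(Q[:,2]<.175)]; 
            if len(Z)>5:
                m=Z[:,:2].mean(0);u=np.linalg.svd(Z[:,:2]-m)[2][0];print(" upper axis",m,np.degrees(np.arctan2(u[1],u[0])),len(Z))
            if n=="peg_stand":
                Z=Q[(Q[:,2]>.012)&(Q[:,2]<.028)]
                if len(Z)>50: print(" foot rect",cv2.minAreaRect((Z[:,:2]*1000).astype(np.float32)))
    # gripper in tool frame
    tp,tr=tool(); G=tr.inv().apply(C.reshape(-1,3)-tp); G=G[(d.ravel()>0)&(np.abs(G)<.2).all(1)]
    for z0 in np.arange(-.06,.19,.015):
        g=G[(G[:,2]>=z0)&(G[:,2]<z0+.015)&(abs(G[:,0])<.12)&(abs(G[:,1])<.12)]
        if len(g)>3: print("  tool z %.3f n %d x %.3f..%.3f y %.3f..%.3f"%(z0,len(g),g[:,0].min(),g[:,0].max(),g[:,1].min(),g[:,1].max()))
a=cv2.imread("pics/scene1.png")[0:130,90:260]; cv2.imwrite("pics/grip.png",cv2.resize(a,None,fx=4,fy=4,interpolation=cv2.INTER_CUBIC))
E
```

```text
scene board normal (np.int64(108), np.float64(99.5), np.float64(0.24167849464596822)) 681
scene peg_stand 0.63 2145 med [0.5691 0.0254 0.0215] lo [ 0.487  -0.0244  0.0037] hi [0.593  0.0746 0.1576]
 upper axis [0.5561 0.0207] -19.802898012688352 242
 foot rect ((534.519287109375, 26.713699340820312), (93.08883666992188, 112.92913818359375), 69.45832824707031)
scene hanger 0.64 103 med [0.5236 0.0322 0.1312] lo [0.508  0.0151 0.0545] hi [0.5328 0.0507 0.1573]
 upper axis [0.5196 0.0324] 67.85487171967611 41
scene tray 0.9 2342 med [0.5216 0.3314 0.0169] lo [0.4239 0.2915 0.0014] hi [0.6205 0.3692 0.0719]
marks [(0.59, array([0.4209, 0.3062, 0.0402])), (0.31, array([ 0.5197,  0.3305, -0.0001]))]
scene rod_ball 0.61 100 med [ 0.5982 -0.2819  0.2732] lo [ 0.5178 -0.3405  0.2087] hi [ 0.6054 -0.2695  0.2779]
scene gauge 0.69 341 med [ 0.3952 -0.0715  0.0193] lo [ 0.355  -0.0968  0.0036] hi [ 0.4134 -0.0495  0.0241]
scene tire_lever 0.61 662 med [0.7235 0.3022 0.0064] lo [0.7129 0.2336 0.0015] hi [0.7317 0.3643 0.0107]
  tool z -0.060 n 208 x -0.003..0.045 y -0.039..0.036
  tool z -0.045 n
[... 1547 characters left out ...]
[0.5214 0.3291 0.0056] lo [ 0.4288  0.2877 -0.0012] hi [0.6129 0.3677 0.0727]
top gauge 0.62 477 med [ 0.384  -0.0732  0.0193] lo [ 0.3487 -0.0985  0.0033] hi [ 0.4087 -0.0511  0.024 ]
top tire_lever 0.64 394 med [0.7197 0.2967 0.0059] lo [0.7119 0.2327 0.002 ] hi [0.7289 0.3586 0.0106]
  tool z 0.060 n 8 x 0.020..0.024 y 0.011..0.017
  tool z 0.075 n 199 x 0.020..0.036 y -0.054..0.030
  tool z 0.090 n 20 x 0.028..0.036 y -0.061..0.027
  tool z 0.120 n 13 x -0.006..0.010 y 0.045..0.053
  tool z 0.135 n 59 x -0.008..0.010 y -0.051..0.061
  tool z 0.150 n 113 x -0.010..0.010 y -0.062..0.062
  tool z 0.165 n 107 x -0.008..0.011 y -0.062..0.060
  tool z 0.180 n 30 x -0.009..0.009 y -0.052..0.055
```

View pics/grip.png

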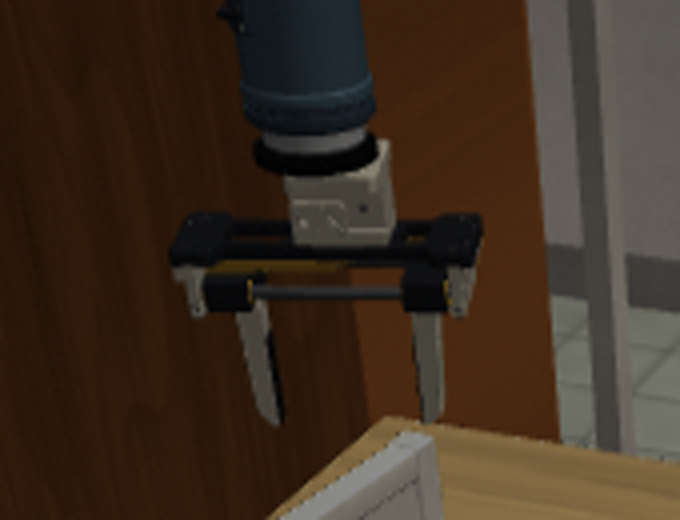

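The crop shows a wide gripper bar (±94 mm along the jaws) that is only about 55 mm tall, with a narrow neck above it. Held by a tab, it should pass just below the eye, and tilting outwards a little gives more room. Next I'll fit the board plane and work out the first moves.

```bash
python3 - <<'E'
from h import *
np.set_printoptions(precision=4,suppress=True)
p,d,T=save("top","top2"); C=cloud("top",d,T)
m=robot.silhouettes("top","pegboard")[0]["pixels"]&(d>0); Q=C[m]; Q=Q[(Q[:,2]>.04)&(Q[:,2]<.33)]
s=Q[:,:2]@[np.cos(np.radians(82.25)),np.sin(np.radians(82.25))]; Q=Q[abs(s+.2705)<.008]
for i in range(4):
    c=Q.mean(0); n=np.linalg.svd(Q-c,full_matrices=False)[2][2]; n*=np.sign(n[1]); e=(Q-c)@n; Q=Q[abs(e)<2*e.std()+5e-4]
print("n",n,"yaw",np.degrees(np.arctan2(n[1],n[0])),"tilt",np.degrees(np.arcsin(n[2])),c,e.std(),len(Q))
for b in ([.5956,-.2769,.27],[.5967,-.2824,.27],[.583,-.3495,0]): print((np.array(b)-c)@n)
tp,r=tool(); M=r.as_matrix(); print("tool x,y,z",M.T, robot.sense()["opening"])
for t in ([.30,-.22,.37],[.60,-.24,.37]): print(t,delta(t,-10), robot.sense()["joint_positions"])
E
```

```text
n [ 0.1368  0.9906 -0.0021] yaw 82.13461944128439 tilt -0.12126306970283694 [ 0.5826 -0.353   0.2027] 0.0007919850161311528 7614
0.07697441556252167
0.0716767002501234
0.0039047556856713407
tool x,y,z [[ 0.9418  0.3361 -0.    ]
 [ 0.3361 -0.9418 -0.    ]
 [-0.      0.     -1.    ]] 0.9993433942469643
[0.3, -0.22, 0.37] (array([ 208.6, -242. , -132.6]), array([ -0.  ,  -0.  , -60.36])) [-1.4308  0.2586  1.535  -0.      1.348  -0.2028]
[0.6, -0.24, 0.37] (array([ 484.4, -122.3, -132.6]), array([ -0.  ,  -0.  , -60.36])) [-1.4308  0.2586  1.535  -0.      1.348  -0.2028]
```

{"method": "servo_tool", "body": {"deltas": [50,-60,-33,0,0,-8,60,100,-120,-66,0,0,-16,60,150,-180,-100,0,0,-24,60,180,-220,-120,0,0,-31,60,209,-242,-133,0,0,-39,60,260,-220,-133,0,0,-46,60,305,-200,-133,0,0,-54,60,350,-180,-133,0,0,-62,60,395,-160,-133,0,0,-62,60,440,-140,-133,0,0,-62,60,484,-122,-133,0,0,-62,60,484,-122,-133,0,0,-62,60,484,-122,-133,0,0,-62,60,484,-122,-133,0,0,-62,60]}}

```text
time: 3.7
ee_pos: [0.6011, -0.2404, 0.5357]
orientation: [-2.374, -2.053, 0.002]
ft_force: [-0.2, 0.2, 0.6]
opening: 0.601
```

```bash
python3 - <<'E'
from h import *
np.set_printoptions(precision=4,suppress=True)
s=robot.sense(); print(s["time"],s["joint_positions"],s["ee_pos"]); c=robot.calibration("wrist"); print(np.array(c["mount"]),c["vertical_fov"])
p,d,T=save("wrist","w0")
for cam in ["wrist","top","scene"]:
    if cam!="wrist": p,d,T=save(cam,cam+"3")
    for n in ["rod_ball","hanger","hanger_eye"]:
        for m in robot.mark_of(cam,n)[:2]: print(cam,n,round(m["conf"],2),w(T,m["location"]))
E
```

```text
3.7 [-0.5524  0.4003  1.0241 -0.0002  1.7204 -0.408 ] [ 0.6011 -0.2404  0.5357]
[[-0.0019 -0.967  -0.2549  0.0711]
 [ 1.     -0.0016 -0.0014  0.0003]
 [ 0.0009 -0.2549  0.967   0.0197]
 [ 0.      0.      0.      1.    ]] 65.70646984690485
wrist rod_ball 0.83 [ 0.5963 -0.2746  0.2707]
top hanger 0.59 [0.5188 0.0338 0.1484]
scene rod_ball 0.52 [ 0.4487 -0.1722  0.0036]
scene rod_ball 0.43 [ 0.598  -0.2732  0.2679]
scene hanger 0.82 [0.5162 0.0335 0.1523]
scene hanger_eye 0.53 [0.5173 0.0306 0.1412]
```

View pics/w0.png

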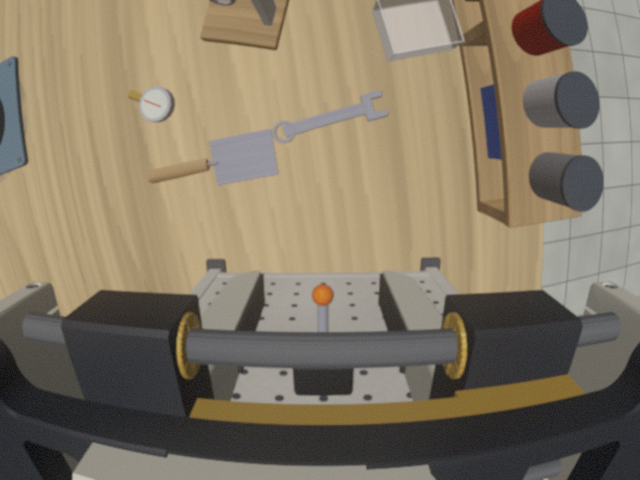

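The wrist view shows the ball at (323,295) in front of the board, with the rod running down from it and both fingers clear.

```bash
cat >> h.py <<'E'
def wray(u,v):
    c=robot.calibration("wrist"); f=240/np.tan(np.radians(c["vertical_fov"]/2))
    a=np.array([u-c["cx"],v-c["cy"]]); r=np.hypot(*a); th=r/f
    return np.r_[a/r*np.sin(th),np.cos(th)]
def at_z(T,u,v,z):
    d=T[:3,:3]@wray(u,v); o=T[:3,3]; return o+d*(z-o[2])/d[2]
n2=np.array([.1368,.9906]); u2=np.array([.9906,-.1368]); off=-.2696
def board(p): return np.round([n2@np.array(p)[:2]-off, u2@np.array(p)[:2]],4)
E
python3 - <<'E'
from h import *
np.set_printoptions(precision=4,suppress=True)
p,d,T=save("wrist","w1"); hsv=cv2.cvtColor(p,cv2.COLOR_RGB2HSV)
m=cv2.inRange(hsv,(5,150,120),(20,255,255)); m[:270]=0;m[320:]=0;m[:,:300]=0;m[:,350:]=0
v,u=np.nonzero(m); print(u.mean(),v.mean(),len(u),u.min(),u.max(),v.min(),v.max())
b=at_z(T,(u.min()+u.max())/2,(v.min()+v.max())/2,.27); print("ball",b,board(b))
# rod direction from wrist: rod centre at row 320
for row in (312,320,326):
    g=p[row].astype(int); xs=[x for x in range(300,350)]; print(row,[int(g[x].mean()) for x in range(308,340)])
print(delta([b[0],b[1],.345],-7.87),delta([b[0],b[1],.270],-7.87))
E
```

```text
323.7938144329897 292.12027491408935 291 315 333 283 301
ball [ 0.5959 -0.2775  0.27  ] [0.0762 0.6283]
312 [159, 158, 158, 159, 158, 156, 157, 158, 157, 153, 139, 137, 139, 145, 151, 147, 148, 144, 140, 131, 122, 119, 139, 152, 155, 157, 156, 157, 158, 156, 156, 153]
320 [158, 157, 155, 157, 156, 156, 153, 154, 155, 153, 150, 140, 139, 143, 148, 148, 144, 145, 138, 131, 118, 120, 137, 153, 155, 156, 157, 153, 153, 153, 154, 155]
326 [154, 153, 152, 153, 155, 156, 152, 152, 156, 150, 143, 137, 140, 144, 148, 148, 146, 142, 138, 131, 120, 122, 137, 150, 155, 152, 153, 154, 155, 151, 156, 155]
(array([-37.2,   1.9,  25.7]), array([ 0.01,  0.01, -0.5 ])) (array([-37.2,   1.8, 100.7]), array([ 0.01,  0.01, -0.5 ]))
```

{"method": "servo_tool", "body": {"deltas": [-37,2,26,0,0,-0.5,60,-37,2,60,0,0,-0.5,60,-37,2,100,0,0,-0.5,60,-37,2,101,0,0,-0.5,50,-37,2,101,0,0,-0.5,0,-37,2,101,0,0,-0.5,0,-37,2,101,0,0,-0.5,0,-37,2,101,0,0,-0.5,0,-37,2,101,0,0,-0.5,0,-37,2,101,0,0,-0.5,0], "grip_force": 40}}

```text
time: 5.35
ee_pos: [0.5958, -0.2773, 0.4386]
orientation: [2.367, 2.063, -0.0]
ft_force: [-3.6, 0.4, 6.0]
opening: 0.145
```

{"method": "servo_tool", "body": {"deltas": [5,0,0,0,0,0,0,10,0,0,0,0,0,0,15,0,0,0,0,0,0,20,0,0,0,0,0,0,25,0,0,0,0,0,0,30,0,0,0,0,0,0,35,0,0,0,0,0,0,39,0,0,0,0,0,0,39,0,0,0,0,0,0,39,0,0,0,0,0,0]}}

```text
time: 6.35
ee_pos: [0.6011, -0.2383, 0.4386]
orientation: [2.367, 2.063, -0.0]
ft_force: [-1.9, 2.6, 3.1]
opening: 0.148
```

```bash
python3 - <<'E'
from h import *
np.set_printoptions(precision=4,suppress=True)
s=robot.sense(); print(s["opening"],s["ft_force"],board(s["ee_pos"]))
p,d,T=save("wrist","w2"); print([(m["conf"],w(T,m["location"]),board(w(T,m["location"]))) for m in robot.mark_of("wrist","rod_ball")])
E
```

```text
0.1479741062970901 [-1.8682  2.5544  3.0731] [0.1157 0.6281]
[(0.68, array([ 0.6041, -0.2347,  0.2697]), array([0.1198, 0.6305]))]
```

{"method": "servo_tool", "body": {"deltas": [0,0,0,0,0,0,50,0,0,0,0,0,0,50,0,0,0,0,0,0,50,0,0,-45,0,0,0,60,0,0,-90,0,0,0,70]}}

```text
time: 6.95
ee_pos: [0.601, -0.2388, 0.5277]
orientation: [-2.367, -2.062, 0.002]
ft_force: [1.7, -0.6, 0.9]
opening: 0.53
```

```bash
python3 - <<'E'
from h import *
np.set_printoptions(precision=4,suppress=True)
for i in range(2):
    p,d,T=save("wrist","w3"); hsv=cv2.cvtColor(p,cv2.COLOR_RGB2HSV)
    l=[m for m in robot.mark_of("wrist","rod_ball")]; print([(m["conf"],w(T,m["location"]),board(w(T,m["location"]))) for m in l])
k=[0,0]
m=cv2.inRange(hsv,(5,150,120),(20,255,255)); n,lab,st,ce=cv2.connectedComponentsWithStats(m)
for i in range(1,n):
    if st[i][4]>60: b=at_z(T,st[i][0]+(st[i][2]-1)/2,st[i][1]+(st[i][3]-1)/2,.27); print(st[i],b,board(b))
print(delta([.518,.033,.25],69.7),robot.sense()["ee_pos"])
E
```

```text
[(0.75, array([ 0.6025, -0.2379,  0.2714]), array([0.1164, 0.6293])), (0.52, array([ 0.4488, -0.177 ,  0.0001]), array([0.1557, 0.4688]))]
[(0.79, array([ 0.6039, -0.2365,  0.2685]), array([0.118 , 0.6305])), (0.33, array([ 0.7599, -0.0272, -0.0004]), array([0.3466, 0.7564]))]
[306 231  21  20 344] [ 0.601 -0.238  0.27 ] [0.116  0.6279]
[537 379  21  16  85] [ 0.8035 -0.419   0.27  ] [-0.0356  0.8533]
[557 382  21  13  65] [ 0.8317 -0.4311  0.27  ] [-0.0437  0.8829]
[452 397  21  15  61] [ 0.7099 -0.4108  0.27  ] [-0.0402  0.7594]
[467 399  34  16 102] [ 0.7326 -0.4211  0.27  ] [-0.0474  0.7833]
(array([ 258. , -120. ,  111.6]), array([  0.12,   0.29, -77.58])) [ 0.601  -0.2387  0.5301]
```

The ball is now at 116 mm, so the rod is at its middle click. Next, the hanger.

{"method": "servo_tool", "body": {"deltas": [30,-14,0,0,0,-8,70,60,-28,0,0,0,-16,70,100,-46,15,0,0,-24,70,140,-65,35,0,0,-32,70,180,-84,60,0,0,-40,70,220,-102,85,0,0,-48,70,258,-120,110,0,0,-56,70,258,-120,112,0,0,-64,70,258,-120,112,0,0,-72,70,258,-120,112,0,0,-77.6,70,258,-120,112,0,0,-77.6,70,258,-120,112,0,0,-77.6,70]}}

```text
time: 8.35
ee_pos: [0.5177, 0.0329, 0.4158]
orientation: [0.557, 3.089, -0.004]
ft_force: [0.6, -0.5, -0.3]
opening: 0.698
```

```bash
python3 - <<'E'
from h import *
np.set_printoptions(precision=4,suppress=True)
s=robot.sense(); print(s["time"],s["joint_positions"],s["ee_pos"],s["opening"])
for i in range(2):
    p,d,T=save("wrist","w4")
    for n in ["hanger","hanger_eye","peg_stand"]:
        for m in robot.mark_of("wrist",n)[:2]: print(n,round(m["conf"],2),w(T,m["location"]))
E
```

```text
8.35 [-0.1508  0.1943  1.5911 -0.0025  1.3538 -1.3643] [0.5177 0.0329 0.4158] 0.6981908868417909
hanger 0.69 [0.5159 0.0323 0.149 ]
hanger 0.21 [0.7172 0.3071 0.0053]
hanger_eye 0.76 [0.5137 0.0337 0.1347]
hanger_eye 0.53 [0.5201 0.3282 0.0026]
peg_stand 0.96 [0.5543 0.0163 0.0022]
hanger 0.64 [0.5154 0.0317 0.1485]
hanger_eye 0.57 [0.513  0.0328 0.1346]
peg_stand 0.88 [0.5557 0.0174 0.0011]
```

View pics/w4.png

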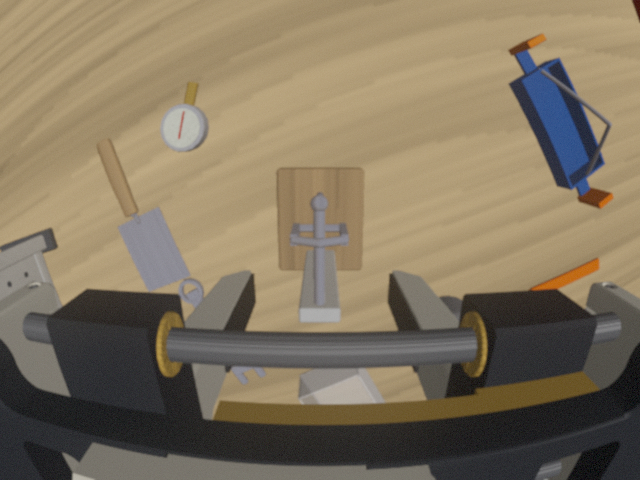

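The view shows the peg vertical on the centre line, from its ball at (319,200) to the post. The eye straddles it at (319,236), and the jaws are well aligned.

```bash
python3 - <<'E'
from h import *
np.set_printoptions(precision=4,suppress=True)
T=cam2world("wrist")
print("eyetop",at_z(T,319,241,.158),"ball",at_z(T,319.5,201,.15), "sides",at_z(T,293,232,.137),at_z(T,346,232,.137))
for t in ([.5153,.0328,.137],): print(delta(t,69.6))
E
```

```text
eyetop [0.5155 0.0324 0.158 ] ball [0.4916 0.0416 0.15  ] sides [0.5082 0.0148 0.137 ] [0.5215 0.0508 0.137 ]
(array([  3. ,  -0.8, 112.6]), array([-0.09,  0.28,  0.09]))
```

{"method": "servo_tool", "body": {"deltas": [3,-1,40,0,0.3,0,70,3,-1,80,0,0.3,0,70,3,-1,112,0,0.3,0,70,3,-1,112,0,0.3,0,70,3,-1,112,0,0.3,0,35,3,-1,112,0,0.3,0,35,3,-1,112,0,0.3,0,35,3,-1,112,0,0.3,0,35,3,-1,112,0,0.3,0,35,3,-1,112,0,0.3,0,35], "grip_force": 30}}

```text
time: 9.75
ee_pos: [0.5158, 0.0325, 0.3063]
orientation: [0.554, 3.09, -0.002]
ft_force: [-1.4, 0.1, 6.5]
opening: 0.43
```

{"method": "servo_tool", "body": {"deltas": [0,0,0,0,0,0,0,0,0,0,0,0,0,0,0,0,-5,0,0,0,0,0,0,-11,0,0,0,0,0,0,-11,0,0,0,0,15,0,-11,0,0,0,0,30,0,-11,0,0,0,0,50,0,-11,0,0,0,0,65,0,-11,0,0,0,0,65,0,-50,0,0,0,0,65,0,-100,0,0,0,0,65,0,-150,0,0,0,0,65,0,-190,0,0,0,0,65,0,-190,0,0,0,0]}}

```text
time: 11.15
ee_pos: [0.4549, 0.0555, 0.5022]
orientation: [0.551, 3.079, -0.001]
ft_force: [0.0, 0.4, -1.4]
opening: 0.425
```

```bash
python3 - <<'E'
from h import *
np.set_printoptions(precision=4,suppress=True)
s=robot.sense(); print(s["time"],s["joint_positions"],s["ee_pos"],s["opening"],s["ft_force"])
tp,r=tool(); g=tp+r.apply([0,0,robot.tcp_to_grasp])
for cam in ("scene","scene","wrist"):
    p,d,T=save(cam,cam+"5")
    for n in ["hanger","hanger_eye","hanger_hook"]:
        for m in robot.mark_of(cam,n)[:1]: print(cam,n,round(m["conf"],2),w(T,m["location"])-g, "tool",r.inv().apply(w(T,m["location"])-g))
for dd in (.17,.09): 
  q=n2*(off+dd)+u2*.628; print(q,delta([q[0],q[1],.40],-7.87),delta([q[0],q[1],.27],-7.87))
E
```

```text
11.15 [-0.1221  0.0343  1.5661 -0.0016  1.5272 -1.3386] [0.4549 0.0555 0.5022] 0.42532029178621394 [ 0.0035  0.3609 -1.3852]
scene hanger 0.68 [0.002  0.0004 0.0136] tool [-0.0019  0.0011 -0.0136]
scene hanger_eye 0.71 [-0.001   0.0024 -0.0039] tool [0.0018 0.0019 0.0038]
scene hanger 0.52 [-0.006   0.0027  0.0042] tool [ 0.0065  0.0005 -0.0043]
scene hanger_eye 0.56 [-0.0031 -0.     -0.0089] tool [ 0.003  -0.0011  0.0089]
scene hanger_hook 0.6 [ 0.0642  0.2753 -0.2299] tool [0.0385 0.2801 0.2299]
wrist hanger 0.63 [-0.0027  0.0017  0.0032] tool [ 0.0031  0.0007 -0.0032]
wrist hanger_eye 0.89 [-0.0023  0.0033 -0.0139] tool [0.0035 0.0023 0.0139]
wrist hanger_hook 0.87 [-0.0068  0.0018 -0.0918] tool [ 0.0083 -0.0008  0.0917]
[ 0.6085 -0.1846] (array([-227.8, -171.7,  -71.1]), array([-0.01,  0.12, 77.56])) (array([-227.6, -171.5,   58.9]), array([-0.01,  0.12, 77.56]))
[ 0.5975 -0.2638] (array([-245. , -249.8,  -71. ]), array([-0.01,  0.12, 77.56])) (array([-244.8, -249.6,   59. ]), array([-0.01,  0.12, 77.56]))
```

View pics/wrist5.png

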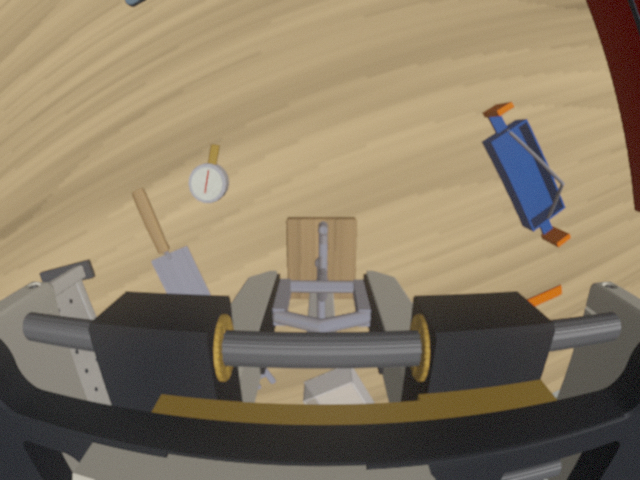

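The hanger is held in the jaws, with the eye between (273,322) and (370,322). I'll measure its height in the grip from the wrist depth.

```bash
cat >> h.py <<'E'
def wpt(T,d,u,v):
    r=wray(u,v); return w(T,r*d[v,u]/r[2])
E
python3 - <<'E'
from h import *
np.set_printoptions(precision=4,suppress=True)
p,d,T=save("wrist","w6"); tp,r=tool(); L=robot.tcp_to_grasp
f=lambda q: np.round((r.inv().apply(q-tp)-[0,0,L])*1000,1)
for u in (285,320,335,358):
    print(u,[(v,*f(wpt(T,d,u,v))) for v in range(280,332,6) if d[v,u]>0 and d[v,u]<.3])
m=robot.silhouettes("wrist","hanger")
if m:
    M=m[0]["pixels"]; v,u=np.nonzero(M&(d>0)&(d<.35)); Q=np.array([f(wpt(T,d,a,b)) for a,b in zip(u,v)])
    print(m[0]["conf"],len(Q),Q.min(0),Q.max(0),np.percentile(Q,[1,5,50,95,99],axis=0))
E
```

```text
285 [(280, np.float64(4.9), np.float64(-16.7), np.float64(17.3)), (286, np.float64(4.5), np.float64(-16.1), np.float64(10.7)), (292, np.float64(4.3), np.float64(-15.5), np.float64(4.4)), (298, np.float64(4.0), np.float64(-15.0), np.float64(-1.6)), (304, np.float64(3.6), np.float64(-14.5), np.float64(-6.9)), (310, np.float64(3.0), np.float64(-14.1), np.float64(-11.2)), (316, np.float64(2.2), np.float64(-13.8), np.float64(-15.0)), (322, np.float64(-1.2), np.float64(-14.0), np.float64(-13.9))]
320 [(280, np.float64(3.9), np.float64(0.0), np.float64(19.9)), (286, np.float64(2.3), np.float64(0.0), np.float64(16.3)), (292, np.float64(-1.6), np.float64(-0.0), np.float64(18.0)), (298, np.float64(-12.8), np.float64(-0.1), np.float64(35.7)), (322, np.float64(1.8), np.float64(0.2), np.float64(-19.3)), (328, np.float64(0.7), np.float64(0.2), np.float64(-22.1))]
335 [(280, np.float64(3.8), np.float64(7.3), np.float64(20.2)), (286, np.float64(2.3), np.float64(7.1), np.float64(16.2)), (292, np.float64(-1.1), np.float64(7.2), np.float64(16.9)), (316, np.float64(3.0), np.float64(6.1), np.float64(-16.
[... 226 characters left out ...]
7.6), np.float64(10.7)), (292, np.float64(3.8), np.float64(17.1), np.float64(5.4)), (298, np.float64(3.8), np.float64(16.5), np.float64(-1.1)), (304, np.float64(3.4), np.float64(16.0), np.float64(-6.4)), (310, np.float64(3.9), np.float64(15.4), np.float64(-13.2)), (316, np.float64(2.3), np.float64(15.3), np.float64(-15.3)), (322, np.float64(-0.6), np.float64(15.4), np.float64(-15.1))]Traceback (most recent call last):
  File "<stdin>", line 9, in <module>
  File "h.py", line 36, in wpt
    r=wray(u,v); return w(T,r*d[v,u]/r[2])
  File "h.py", line 28, in wray
    c=robot.calibration("wrist"); f=240/np.tan(np.radians(c["vertical_fov"]/2))
ValueError: time passes only in moves, steps and waits
```

The eye is seated squarely: the eye point is about 1.5 mm below the grasp point, with a tilt of about 3°. Moving in front of the rod.

{"method": "servo_tool", "body": {"deltas": [-23,-17,0,0,0,8,0,-46,-34,0,0,0,16,0,-70,-51,0,0,0,24,0,-92,-68,0,0,0,32,0,-115,-86,0,0,0,40,0,-138,-103,10,0,0,48,0,-160,-120,20,0,0,56,0,-183,-137,30,0,0,64,0,-206,-155,40,0,0,72,0,-228,-172,50,0,0,77.6,0,-228,-172,59,0,0,77.6,0,-228,-172,59,0,0,77.6,0,-228,-172,59,0,0,77.6,0,-228,-172,59,0,0,77.6,0]}}

```text
time: 13.25
ee_pos: [0.6085, -0.1842, 0.4386]
orientation: [2.365, 2.063, 0.001]
ft_force: [0.2, -0.2, -0.4]
opening: 0.428
```

```bash
python3 - <<'E'
from h import *
np.set_printoptions(precision=4,suppress=True)
s=robot.sense(); print(s["time"],s["joint_positions"],s["ee_pos"],s["opening"],s["ft_force"]); c=board(s["ee_pos"]);print(c)
tp,r=tool(); print("grasp z",tp[2]-robot.tcp_to_grasp)
for cam in ("scene","top","wrist"):
    p,d,T=save(cam,cam+"7")
    for n in ["rod_ball","hanger","hanger_eye","hanger_hook"]:
        for m in robot.mark_of(cam,n)[:1]: q=w(T,m["location"]); print(cam,n,round(m["conf"],2),q,board(q))
for dd in (.135,.09): q=n2*(off+dd)+u2*.628; print(delta([q[0],q[1],.27],-7.87))
E
```

```text
13.25 [-0.4689  0.3958  1.2582 -0.0008  1.4843 -0.3324] [ 0.6085 -0.1842  0.4386] 0.42752342822109773 [ 0.1867 -0.1758 -0.4047]
[0.1704 0.628 ]
grasp z 0.27133410850852147
scene rod_ball 0.63 [ 0.6013 -0.2359  0.2668] [0.1182 0.6279]
scene hanger 0.68 [ 0.6087 -0.1816  0.2813] [0.173  0.6278]
scene hanger_eye 0.52 [ 0.6072 -0.1833  0.2708] [0.1711 0.6265]
scene hanger_hook 0.79 [ 0.6134 -0.1809  0.1902] [0.1744 0.6324]
top rod_ball 0.2 [0.4239 0.3075 0.0374] [0.6322 0.3779]
top hanger 0.44 [ 0.7041  0.1201 -0.0048] [0.4849 0.681 ]
wrist rod_ball 0.64 [ 0.6015 -0.2387  0.2708] [0.1154 0.6285]
wrist hanger 0.91 [ 0.6098 -0.1843  0.2744] [0.1705 0.6293]
wrist hanger_eye 0.73 [ 0.6058 -0.1848  0.2639] [0.1694 0.6254]
wrist hanger_hook 0.69 [ 0.609  -0.1828  0.1894] [0.1718 0.6283]
(array([-34.4,  -0.3,   0.3]), array([ 0.09,  0.09, -0.04]))
(array([-79.4,  -0.3,   0.4]), array([ 0.09,  0.09, -0.04]))
```

View pics/wrist7.png

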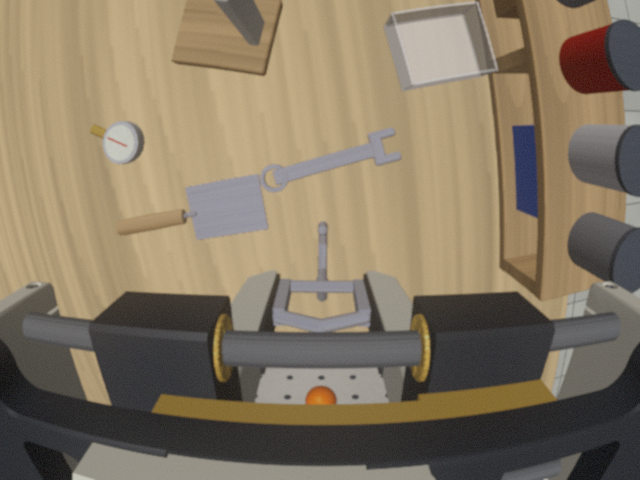

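The ball at (321,398) is centred on the eye and the heights match. Advancing over the ball with a force check.

{"method": "servo_tool", "body": {"deltas": [-12,0,0,0,0,0,0,-24,0,0,0,0,0,0,-36,0,0,0,0,0,0,-45,0,0,0,0,0,0,-54,0,0,0,0,0,0]}}

```text
time: 14.5
ee_pos: [0.601, -0.24, 0.4375]
orientation: [2.369, 2.06, -0.0]
ft_force: [-0.3, -0.6, -0.2]
opening: 0.428
```

{"method": "servo_tool", "body": {"deltas": [-6,0,0,0,0,0,0,-12,0,0,0,0,0,0,-18,0,0,0,0,0,0,-25,0,0,0,0,0,0,-25,0,0,0,0,0,0]}}

```text
time: 15.0
ee_pos: [0.5974, -0.2656, 0.4375]
orientation: [2.369, 2.059, -0.001]
ft_force: [0.3, -1.0, -0.8]
opening: 0.428
```

{"method": "servo_tool", "body": {"deltas": [0,0,4,0,0,0,0,0,0,8,0,0,0,0,0,0,10,0,0,0,0,0,0,11,0,0,0,0,0,0,11,0,0,0,0]}}

```text
time: 15.5
ee_pos: [0.5975, -0.2654, 0.4266]
orientation: [2.369, 2.06, -0.001]
ft_force: [-0.1, 0.4, -0.8]
opening: 0.425
```

{"method": "servo_tool", "body": {"deltas": [0,0,0,0,0,0,46,0,0,0,0,0,0,50,0,0,0,0,0,0,60,0,0,0,0,0,0,70,0,0,0,0,0,0,70,0,0,-45,0,0,0,70,0,0,-90,0,0,0,70,0,0,-130,0,0,0,70,0,0,-130,0,0,0,70]}}

```text
time: 16.4
ee_pos: [0.597, -0.2648, 0.5641]
orientation: [2.36, 2.052, 0.005]
ft_force: [-0.2, 0.8, 0.8]
opening: 0.7
```

```bash
python3 - <<'E'
from h import *
np.set_printoptions(precision=4,suppress=True)
s=robot.sense(); print(s["time"],s["joint_positions"],s["ee_pos"],s["opening"],s["ft_force"])
for cam in ("scene","wrist","wrist","scene"):
    p,d,T=save(cam,cam+"8")
    for n in ["rod_ball","hanger","hanger_hook"]:
        for m in robot.mark_of(cam,n)[:1]: q=w(T,m["location"]); print(cam,n,round(m["conf"],2),q,board(q))
    if cam=="wrist":
        m=cv2.inRange(cv2.cvtColor(p,cv2.COLOR_RGB2HSV),(5,150,120),(20,255,255)); n,lab,st,ce=cv2.connectedComponentsWithStats(m)
        i=1+st[1:,4].argmax(); b=at_z(T,st[i][0]+(st[i][2]-1)/2,st[i][1]+(st[i][3]-1)/2,.27); print(st[i],b,board(b))
a=cv2.imread("pics/scene8.png")[110:330,60:260]; b=cv2.imread("pics/wrist8.png")[150:400,190:450]
cv2.imwrite("pics/c8.png",np.hstack([cv2.resize(a,(400,440),interpolation=cv2.INTER_CUBIC),cv2.resize(b,(400,440),interpolation=cv2.INTER_CUBIC)]))
E
```

```text
16.4 [-0.5878  0.4081  0.9464 -0.0009  1.7725 -0.4487] [ 0.597  -0.2648  0.5641] 0.700062480648325 [-0.198   0.8115  0.8461]
scene rod_ball 0.61 [ 0.6018 -0.2356  0.2675] [0.1185 0.6284]
scene hanger 0.51 [ 0.5954 -0.2631  0.2717] [0.0904 0.6258]
scene hanger_hook 0.53 [ 0.6007 -0.261   0.1809] [0.0932 0.6307]
wrist rod_ball 0.59 [ 0.6013 -0.2382  0.2696] [0.1159 0.6283]
wrist hanger 0.93 [ 0.5972 -0.2651  0.2684] [0.0886 0.6279]
wrist hanger_hook 0.23 [ 0.45   -0.177   0.0006] [0.1558 0.47  ]
[312 191  20  19 309] [ 0.601  -0.2382  0.27  ] [0.1159 0.628 ]
wrist rod_ball 0.86 [ 0.598  -0.2369  0.2715] [0.1167 0.6248]
wrist hanger 0.84 [ 0.6009 -0.2641  0.2678] [0.0902 0.6313]
[452 385  68  31 369] [ 0.7338 -0.4532  0.27  ] [-0.0789  0.7889]
scene rod_ball 0.57 [ 0.6021 -0.2365  0.2679] [0.1177 0.6288]
scene hanger 0.75 [ 0.5993 -0.2648  0.2695] [0.0893 0.6299]
scene hanger_hook 0.58 [ 0.5992 -0.2614  0.1785] [0.0926 0.6294]
```

View pics/c8.png

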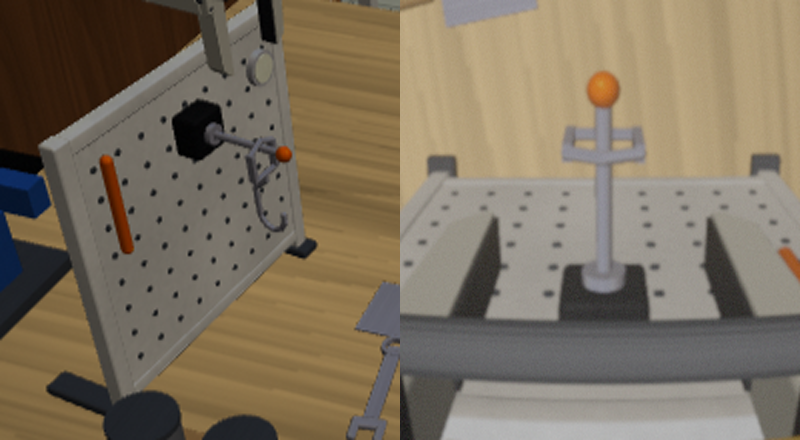

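The hanger hangs on the rod behind the ball: eye around (600,145) in the right crop, hook opening outwards. The rod is still at 116 mm.

The next problem is the tray. With a vertical grip the gripper bar would hit the eye, so I plan to grip the tab with the tool leaning about the tray's y axis. I'll check how much room there is beside the red toolbox.

```bash
python3 - <<'E'
from h import *
np.set_printoptions(precision=4,suppress=True)
p,d,T=save("top","top9"); C=cloud("top",d,T); hsv=cv2.cvtColor(p,cv2.COLOR_RGB2HSV)
Q=C[(d>0)&(C[...,2]>.03)&(C[...,1]>.42)&(C[...,2]<.6)]
for x0 in np.arange(.15,.8,.1):
    q=Q[(Q[:,0]>x0)&(Q[:,0]<x0+.1)]
    if len(q)>20: print("x%.2f"%x0,len(q),"ymin",np.percentile(q[:,1],1),"zmax",np.percentile(q[:,2],99))
for cam in ("top","scene"):
    if cam=="scene": p,d,T=save(cam,"s9")
    for n in ["tray","tray_bail","tray_tab_a","tray_tab_b"]:
        for m in robot.mark_of(cam,n)[:3]: print(cam,n,round(m["conf"],2),w(T,m["location"]))
    if cam=="top":
        M=robot.silhouettes(cam,"tray")[0]["pixels"]&(d>0); q=C[M]; t=q[(q[:,2]>.02)&(q[:,2]<.045)]
        hv=hsv[M]; b=q[(hv[:,0]>100)&(hv[:,0]<130)&(q[:,2]>.026)&(q[:,2]<.037)]; print("rim rect",cv2.minAreaRect((b[:,:2]*1000).astype(np.float32)),len(b))
        o=q[(hv[:,0]<20)&(q[:,2]>.045)]; print("tab tops",[ (o[s].mean(0),s.sum()) for s in (o[:,0]<.5,o[:,0]>.5)])
E
```

```text
x0.25 3526 ymin 0.5461468589524461 zmax 0.1438790883541261
x0.35 3780 ymin 0.5458299522972948 zmax 0.18348022554712282
x0.45 3866 ymin 0.5457129527290007 zmax 0.1876824990323503
x0.55 3901 ymin 0.5456886710925253 zmax 0.17115012707954835
top tray_bail 0.64 [0.516  0.3284 0.1055]
top tray_tab_a 0.95 [0.6151 0.3516 0.0358]
top tray_tab_a 0.69 [0.4228 0.3085 0.0413]
top tray_tab_b 0.95 [0.6151 0.3516 0.0358]
top tray_tab_b 0.69 [0.4228 0.3085 0.0413]
rim rect ((518.268798828125, 327.4927062988281), (140.0874481201172, 65.81634521484375), 13.317423820495605) 294
tab tops [(array([0.4318, 0.3059, 0.0542]), np.int64(47)), (array([0.5867, 0.3424, 0.0636]), np.int64(55))]
scene tray 0.59 [ 0.5231  0.3329 -0.0013]
scene tray_bail 0.8 [0.5178 0.3308 0.1044]
scene tray_tab_a 0.82 [0.4212 0.3078 0.0405]
scene tray_tab_a 0.66 [0.6133 0.3535 0.0341]
scene tray_tab_b 0.82 [0.4212 0.3078 0.0405]
scene tray_tab_b 0.66 [0.6133 0.3535 0.0341]
```

The toolbox starts at y = 0.546 and is at most 0.19 m tall, so leaning 38° towards +y at the near tab is clear. I'll compute the leaning pre-grasp.

```bash
cat >> h.py <<'E'
def pose(yaw,beta,roll=0):
    a=np.radians(yaw); y=np.array([np.cos(a),np.sin(a),0]); lean=np.array([-np.sin(a),np.cos(a),0]); b=np.radians(beta)
    z=-lean*np.sin(b)-np.array([0,0,1])*np.cos(b); N=R.from_matrix(np.stack([np.cross(y,z),y,z],1))
    return R.from_rotvec(np.radians(roll)*lean)*N   # roll>0 turns about lean dir
def deltap(g,N,back=0):
    p,r=tool(); tcp=np.array(g)-N.apply([0,0,robot.tcp_to_grasp+back])
    return np.round(r.inv().apply(tcp-p)*1000,1),np.round((r.inv()*N).as_rotvec(degrees=True),2),np.round(tcp,4)
E
python3 - <<'E'
from h import *
np.set_printoptions(precision=4,suppress=True)
print(robot.sense()["ee_pos"])
N=pose(13.3,38); g=[.4212,.3068,.038]
print(deltap(g,N,.14)); print(deltap([.46,.15,.33],pose(13.3,0)))
E
```

```text
[ 0.5973 -0.2651  0.5566]
(array([ 718.7, -323. ,  274.6]), array([ -6.99, -37.44, -20.52]), array([0.3777, 0.4909, 0.2802]))
(array([ 392.1, -193.7,   58.3]), array([  0.07,   0.12, -21.28]), array([0.46  , 0.15  , 0.4973]))
```

{"method": "servo_tool", "body": {"deltas": [40,-18,0,0,0,-2,50,85,-38,0,0,0,-4,40,130,-58,10,0,0,-6,26,175,-79,20,-1,-3,-8,26,220,-99,35,-1,-6,-10,26,265,-119,50,-2,-9,-11,26,310,-139,65,-3,-12,-12,26,355,-160,80,-3,-16,-14,26,400,-180,100,-4,-20,-16,26,445,-200,125,-5,-24,-17,26,490,-220,150,-5,-28,-18,26,535,-240,175,-6,-32,-19,26,580,-260,200,-6.5,-35,-20,26,625,-281,225,-7,-37.4,-20.5,26,670,-301,250,-7,-37.4,-20.5,26,719,-323,275,-7,-37.4,-20.5,26,719,-323,275,-7,-37.4,-20.5,26,719,-323,275,-7,-37.4,-20.5,26,719,-323,275,-7,-37.4,-20.5,26]}}

```text
time: 19.65
ee_pos: [0.3771, 0.4921, 0.2785]
orientation: [1.59, 2.015, -0.55]
ft_force: [0.9, -0.7, 0.4]
opening: 0.26
```

```bash
python3 - <<'E'
from h import *
np.set_printoptions(precision=4,suppress=True)
s=robot.sense(); print(s["time"],s["joint_positions"],s["ee_pos"],s["opening"])
for i in range(2):
    p,d,T=save("wrist","w10")
    for n in ["tray_tab_a","tray_bail","tray"]:
        for m in robot.mark_of("wrist",n)[:2]: print(n,round(m["conf"],2),w(T,m["location"]))
N=pose(13.3,38); g=[.4212,.3068,.038]
print(deltap(g,N,.14)); print(deltap(g,N,0))
E
```

```text
19.65 [ 0.8814  0.6462  1.3414 -0.5135  1.5925  0.7524] [0.3771 0.4921 0.2785] 0.2597795136795818
tray_tab_a 0.77 [0.4218 0.3093 0.035 ]
tray_tab_a 0.57 [0.6129 0.3513 0.0391]
tray_bail 0.83 [0.5154 0.3286 0.1052]
tray 0.61 [0.518  0.3267 0.0028]
tray_tab_a 0.91 [0.6124 0.3469 0.0397]
tray_tab_a 0.66 [0.422  0.3077 0.0343]
tray_bail 0.86 [0.5176 0.3286 0.1037]
tray_bail 0.48 [0.6166 0.3452 0.038 ]
tray 0.78 [0.5181 0.3268 0.0016]
(array([ 0.9, -0.5,  0.2]), array([ 0.02, -0.08, -0.12]), array([0.3777, 0.4909, 0.2802]))
(array([  0.6,  -0.5, 140.2]), array([ 0.02, -0.08, -0.12]), array([0.3975, 0.407 , 0.1698]))
```

View pics/w10.png

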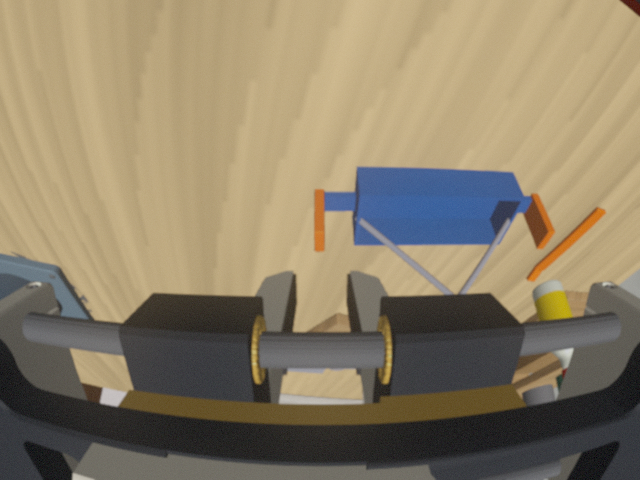

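The tab sits edge-on at (319,220), centred between the fingers, and the bail peak shows at (452,290), to the side. Descending along the tool axis and gripping.

{"method": "servo_tool", "body": {"deltas": [1,-0.5,35,0,0,0,26,1,-0.5,70,0,0,0,26,1,-0.5,95,0,0,0,26,1,-0.5,115,0,0,0,26,1,-0.5,130,0,0,0,26,1,-0.5,140,0,0,0,26,1,-0.5,140,0,0,0,26]}}

```text
time: 20.75
ee_pos: [0.3975, 0.4064, 0.1692]
orientation: [1.596, 2.012, -0.549]
ft_force: [-0.7, 0.1, 0.4]
opening: 0.265
```

{"method": "servo_tool", "body": {"deltas": [0,0,0,0,0,0,0,0,0,0,0,0,0,0,0,0,0,0,0,0,0,0,0,0,0,0,0,0,0,0,0,0,0,0,0], "grip_force": 40}}

```text
time: 21.25
ee_pos: [0.3976, 0.4069, 0.1699]
orientation: [1.596, 2.012, -0.547]
ft_force: [-1.6, 2.1, 4.5]
opening: 0.081
```

```bash
python3 - <<'E'
from h import *
np.set_printoptions(precision=4,suppress=True)
s=robot.sense(); print(s["time"],s["ee_pos"],s["opening"],s["ft_force"])
tp,r=tool(); g=tp+r.apply([0,0,robot.tcp_to_grasp]); print("grasp",g); N=pose(13.3,38)
print(deltap(g+[0,0,.06],N),deltap(g+[0,0,.26],N), r.inv().apply([0,0,1]))
E
```

```text
21.25 [0.3976 0.4069 0.1699] 0.08089321819783749 [-1.5786  2.0622  4.4808]
grasp [0.4212 0.3068 0.0379]
(array([-36.7,   0. , -47.3]), array([-0.02, -0.07, -0.15]), array([0.3975, 0.4071, 0.2298])) (array([-159.6,    0.3, -205.1]), array([-0.02, -0.07, -0.15]), array([0.3975, 0.4071, 0.4298])) [-0.6147  0.0013 -0.7888]
```

{"method": "servo_tool", "body": {"deltas": [-6,0,-8,0,0,0,0,-15,0,-20,0,0,0,0,-30,0,-39,0,0,0,0,-55,0,-70,0,0,0,0,-80,0,-103,0,0,0,0,-105,0,-135,0,0,0,0,-130,0,-167,0,0,0,0,-154,0,-197,0,0,0,0,-154,0,-197,0,0,0,0]}}

```text
time: 22.15
ee_pos: [0.3974, 0.4065, 0.4273]
orientation: [1.601, 2.009, -0.533]
ft_force: [0.3, -0.2, -1.7]
opening: 0.085
```

```bash
python3 - <<'E'
from h import *
np.set_printoptions(precision=4,suppress=True)
s=robot.sense(); print(s["time"],s["joint_positions"],s["ee_pos"],s["opening"],s["ft_force"])
tp,r=tool(); g=tp+r.apply([0,0,robot.tcp_to_grasp]); a=np.radians(13.3)
F=np.array([[np.sin(a),-np.cos(a),0],[np.cos(a),np.sin(a),0],[0,0,1]]) # tray axes x,y,z rows
for cam in ("wrist","scene","top","wrist"):
    p,d,T=save(cam,cam+"11")
    for n in ["tray_bail","tray","tray_tab_a"]:
        for m in robot.mark_of(cam,n)[:2]: print(cam,n,round(m["conf"],2),F@(w(T,m["location"])-g))
print("expect bail",[0,.1,.067],"tray",[0,.1,-.038],"tab",[0,.2,0])
E
```

```text
22.15 [ 0.7698  0.4179  1.3434 -0.5641  1.7224  0.5557] [0.3974 0.4065 0.4273] 0.08454470463851972 [ 0.3497 -0.1693 -1.7255]
wrist tray 0.88 [-0.0006  0.1031 -0.036 ]
wrist tray_tab_a 0.98 [-0.0022  0.0005 -0.0027]
scene tray_bail 0.59 [0.0019 0.0991 0.0578]
scene tray 0.79 [ 0.      0.0998 -0.0483]
scene tray_tab_a 0.69 [ 0.0012 -0.0029 -0.0055]
scene tray_tab_a 0.63 [ 0.0009  0.1955 -0.0108]
top tray_bail 0.74 [ 0.4814 -0.0846 -0.2926]
top tray_bail 0.61 [0.0001 0.0982 0.0559]
top tray 0.6 [ 0.0012  0.0953 -0.0477]
top tray 0.51 [ 0.5983  0.0391 -0.0412]
top tray_tab_a 0.73 [ 0.0003  0.0028 -0.0073]
top tray_tab_a 0.59 [ 0.0024  0.1947 -0.0119]
wrist tray 0.64 [ 0.0032  0.0983 -0.0432]
wrist tray 0.23 [ 0.2454  0.2322 -0.2924]
wrist tray_tab_a 0.88 [ 0.0017 -0.0009 -0.0113]
expect bail [0, 0.1, 0.067] tray [0, 0.1, -0.038] tab [0, 0.2, 0]
```

View pics/wrist11.png

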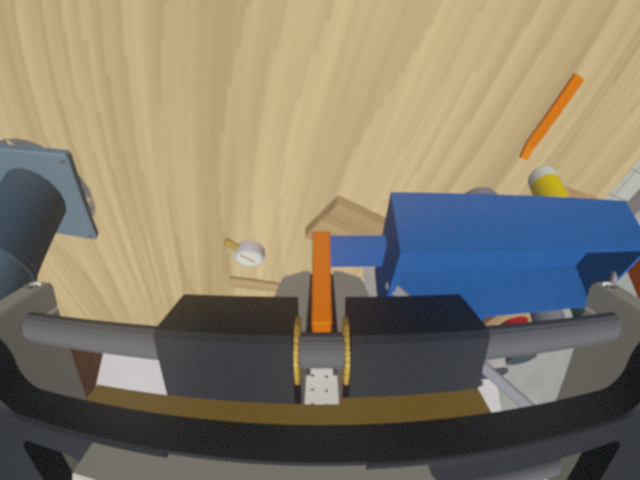

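The tray hangs level from the tab (orange at (321,280), tray at (510,255)), but it slipped about 9 mm down in the grip. The bail peak is now at grasp + (0, 99, 58) mm in tray axes. I'll carry it to in front of the hook.

```bash
cat >> h.py <<'E'
def gpeak(dd,z,o=(.001,.099,.058),lat=.6285):
    pk=np.r_[n2*(off+dd)+u2*lat,z]; a=np.radians(-7.87); X=np.array([np.sin(a),-np.cos(a),0]); Y=np.array([np.cos(a),np.sin(a),0])
    return pk-o[0]*X-o[1]*Y-o[2]*np.array([0,0,1])
E
python3 - <<'E'
from h import *
np.set_printoptions(precision=4,suppress=True)
N=pose(-7.87,38); tp,r=tool(); print(tp+r.apply([0,0,robot.tcp_to_grasp]))
print(gpeak(.20,.33),deltap(gpeak(.20,.33),N)); print(deltap(gpeak(.18,.212),N))
E
```

```text
[0.4209 0.3064 0.2879]
[ 0.5151 -0.1404  0.272 ] (array([-355.5,   27.1,  297.5]), array([13.  , -0.08, 16.54]), array([ 0.5292, -0.0383,  0.4038]))
(array([-297.6,   19.8,  402. ]), array([13.  , -0.08, 16.54]), array([ 0.5265, -0.0582,  0.2858]))
```

{"method": "servo_tool", "body": {"deltas": [-10,1,8,0.5,0,0.5,0,-30,2,25,1,0,1.5,0,-60,5,50,2,0,3,0,-95,7,79,3.5,0,4.5,0,-130,10,109,5,0,6,0,-165,13,138,6,0,7.5,0,-200,15,167,7,0,9,0,-235,18,197,8.5,0,11,0,-270,21,226,10,0,12.5,0,-300,23,251,11,0,14,0,-325,25,272,12,0,15,0,-345,26,289,12.6,0,16,0,-355,27,297,13,0,16.5,0,-355,27,297,13,0,16.5,0,-355,27,297,13,0,16.5,0,-350,26,310,13,0,16.5,0,-335,24,335,13,0,16.5,0,-315,22,370,13,0,16.5,0,-298,20,402,13,0,16.5,0,-298,20,402,13,0,16.5,0], "grip_force": 55}}

```text
time: 24.95
ee_pos: [0.5244, -0.0574, 0.2807]
orientation: [1.979, 1.733, -0.69]
ft_force: [-0.6, 0.3, -2.0]
opening: 0.085
```

{"method": "servo_tool", "body": {"deltas": [0,0,0,0,0,0,0,0,0,0,0,0,0,0,0,0,0,0,0,0,0]}}

```text
time: 25.25
ee_pos: [0.525, -0.057, 0.2824]
orientation: [1.978, 1.732, -0.687]
ft_force: [-0.6, 1.0, -1.4]
opening: 0.082
```

```bash
python3 - <<'E'
from h import *
np.set_printoptions(precision=4,suppress=True)
s=robot.sense(); print(s["time"],s["joint_positions"],s["ee_pos"],s["opening"],s["ft_force"])
tp,r=tool(); g=tp+r.apply([0,0,robot.tcp_to_grasp]); a=np.radians(-7.87); print("g",g,gpeak(.18,.212))
F=np.array([[np.sin(a),-np.cos(a),0],[np.cos(a),np.sin(a),0],[0,0,1]])
for cam in ("wrist","scene","top","scene","top"):
    p,d,T=save(cam,cam+"12")
    for n in ["tray_bail","tray","tray_tab_a","hanger","hanger_hook","rod_ball"]:
        for m in robot.mark_of(cam,n)[:1]: q=w(T,m["location"]); print(cam,n,round(m["conf"],2),q,board(q),F@(q-g))
a=cv2.imread("pics/scene12.png")[100:360,60:360]; cv2.imwrite("pics/c12.png",cv2.resize(a,(690,598),interpolation=cv2.INTER_CUBIC))
E
```

```text
25.25 [-0.1079  0.4081  1.7533 -0.7425  1.1373  0.4025] [ 0.525  -0.057   0.2824] 0.08165313384421413 [-0.5885  0.9963 -1.4106]
g [ 0.5101 -0.1586  0.1504] [ 0.5124 -0.1602  0.154 ]
wrist tray 0.84 [ 0.61   -0.1703  0.113 ] [0.1843 0.6275] [-0.0021  0.1005 -0.0374]
wrist tray_tab_a 0.7 [ 0.5101 -0.1577  0.1503] [0.1832 0.5269] [-0.001  -0.0001 -0.0001]
wrist hanger 0.36 [ 0.5109 -0.1585  0.1467] [0.1825 0.5277] [-0.0003  0.0008 -0.0036]
wrist hanger_hook 0.37 [ 0.5972 -0.2646  0.1767] [0.0892 0.6277] [0.093  0.1008 0.0264]
scene tray_bail 0.94 [ 0.6127 -0.1745  0.2156] [0.1805 0.6308] [0.0017 0.1038 0.0652]
scene tray 0.89 [ 0.6087 -0.1686  0.1069] [0.1859 0.6261] [-0.0037  0.0991 -0.0435]
scene tray_tab_a 0.76 [ 0.5098 -0.1601  0.1502] [0.1807 0.5269] [ 0.0015 -0.0001 -0.0001]
scene hanger 0.8 [ 0.5992 -0.2631  0.2714] [0.0909 0.6296] [0.0913 0.1026 0.121 ]
scene hanger_hook 0.63 [ 0.6003 -0.2625  0.1812] [0.0917 0.6306] [0.0905 0.1036 0.0308]
scene rod_ball 0.6 [ 0.6012 -0.2367  0.2666] [0.1173 0.6279] [0.0649 0.101  0.1162]
top tray_bail 0.68 [ 0.6067 -0.1736  0.2137] [0.1806 0.62
[... 687 characters left out ...]
018 -0.0002 -0.0023]
scene hanger 0.59 [ 0.5969 -0.2607  0.2686] [0.093 0.627] [0.0892 0.1    0.1182]
scene hanger_hook 0.63 [ 0.6028 -0.261   0.1787] [0.0935 0.6328] [0.0887 0.1059 0.0283]
scene rod_ball 0.53 [ 0.6006 -0.2354  0.2667] [0.1186 0.6271] [0.0636 0.1001 0.1164]
top tray_bail 0.73 [ 0.5093 -0.1594  0.149 ] [0.1814 0.5263] [ 0.0008 -0.0007 -0.0014]
top tray_tab_a 0.88 [ 0.7034 -0.1859  0.141 ] [0.1816 0.7222] [ 0.0006  0.1953 -0.0094]
top hanger 0.5 [ 0.5961 -0.2639  0.2682] [0.0897 0.6266] [0.0925 0.0996 0.1178]
top hanger_hook 0.6 [ 0.6038 -0.2635  0.1829] [0.0912 0.6342] [0.091  0.1072 0.0326]
top rod_ball 0.74 [ 0.7076 -0.1856  0.1445] [0.1825 0.7263] [-0.0003  0.1993 -0.0059]
```

View pics/c12.png

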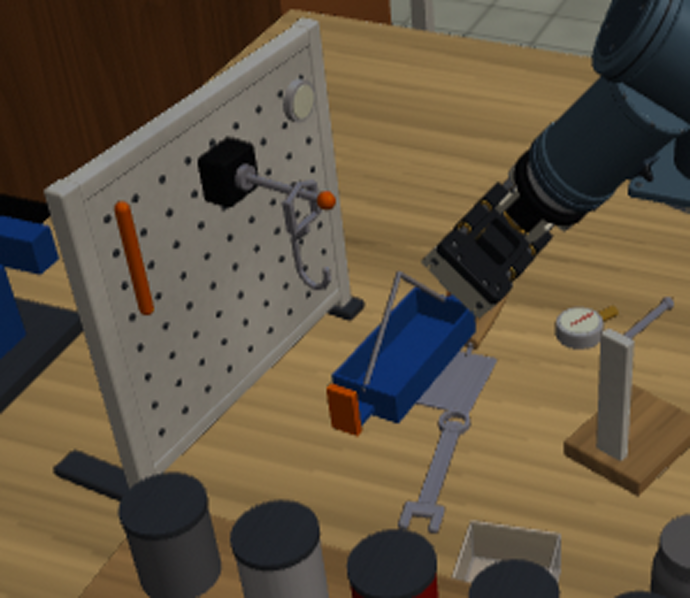

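The view shows the tray level in the hand, with the bail peak at (400,275) outside and in line with the hook at (318,285). The gripper leans well clear of the eye and ball. Marks put the peak about 34 mm above the seat and 90 mm out, laterally within 2 mm, so I can go straight in.

```bash
python3 - <<'E'
from h import *
np.set_printoptions(precision=4,suppress=True)
N=pose(-7.87,38); o=(.0009,.1007,.0644)
for dd,z in ((.13,.214),(.0905,.214),(.0905,.179)): print(dd,z,deltap(gpeak(dd,z,o),N))
E
```

```text
0.13 0.214 (array([-40.3,   0.4,  30.5]), array([-0.47, -0.13,  0.46]), array([ 0.518 , -0.1076,  0.2814]))
0.0905 0.214 (array([-71.5,   0.4,  54.7]), array([-0.47, -0.13,  0.46]), array([ 0.5126, -0.1467,  0.2814]))
0.0905 0.179 (array([-50. ,   0.8,  82.3]), array([-0.47, -0.13,  0.46]), array([ 0.5126, -0.1467,  0.2464]))
```

{"method": "servo_tool", "body": {"deltas": [-10,0,8,-0.2,0,0.2,0,-20,0,15,-0.4,0,0.4,0,-30,0,23,-0.5,0,0.5,0,-40,0,30,-0.5,0,0.5,0,-48,0,37,-0.5,0,0.5,0,-56,0,43,-0.5,0,0.5,0,-64,0,49,-0.5,0,0.5,0,-71,0.5,55,-0.5,0,0.5,0,-71,0.5,55,-0.5,0,0.5,0,-71,0.5,55,-0.5,0,0.5,0]}}

```text
time: 28.0
ee_pos: [0.5126, -0.1467, 0.2808]
orientation: [1.98, 1.724, -0.679]
ft_force: [-0.2, -0.3, -1.5]
opening: 0.083
```

```bash
python3 - <<'E'
from h import *
np.set_printoptions(precision=4,suppress=True)
s=robot.sense(); print(s["time"],s["joint_positions"],s["ee_pos"],s["opening"],s["ft_force"])
tp,r=tool(); g=tp+r.apply([0,0,robot.tcp_to_grasp]); a=np.radians(-7.87)
F=np.array([[np.sin(a),-np.cos(a),0],[np.cos(a),np.sin(a),0],[0,0,1]])
for cam in ("wrist","scene","top","scene","top"):
    p,d,T=save(cam,cam+"13")
    for n in ["tray_bail","hanger","hanger_hook","rod_ball"]:
        for m in robot.mark_of(cam,n)[:1]: q=w(T,m["location"]); print(cam,n,round(m["conf"],2),q,board(q),F@(q-g))
N=pose(-7.87,38); o=(.0009,.1007,.0644)
for dd,z in ((.0905,.205),(.0905,.179),(.0905,.174)): print(dd,z,deltap(gpeak(dd,z,o),N))
E
```

```text
28.0 [-0.2805  0.3882  1.7909 -0.7935  1.0203  0.3091] [ 0.5126 -0.1467  0.2808] 0.08319805666500026 [-0.2156 -0.3267 -1.547 ]
wrist tray_bail 0.21 [ 0.4511 -0.178  -0.0021] [0.155  0.4712] [-0.0632 -0.0567 -0.1509]
wrist hanger_hook 0.94 [ 0.5963 -0.2604  0.1769] [0.0932 0.6263] [-0.0014  0.0984  0.0281]
scene tray_bail 0.9 [ 0.5979 -0.2618  0.2143] [0.0921 0.6281] [-0.0003  0.1002  0.0655]
scene hanger 0.5 [ 0.5982 -0.2641  0.2732] [0.0898 0.6287] [0.0019 0.1008 0.1244]
scene hanger_hook 0.88 [ 0.6033 -0.2628  0.1837] [0.0918 0.6335] [-0.0001  0.1056  0.035 ]
scene rod_ball 0.66 [ 0.6037 -0.2369  0.2656] [0.1175 0.6304] [-0.0258  0.1025  0.1169]
top tray_bail 0.55 [ 0.5979 -0.2628  0.2157] [0.091  0.6282] [0.0007 0.1003 0.0669]
top hanger 0.48 [ 0.5986 -0.2643  0.2717] [0.0897 0.6291] [0.002  0.1013 0.1229]
top hanger_hook 0.45 [ 0.6015 -0.2626  0.1808] [0.0917 0.6318] [0.     0.1039 0.032 ]
top rod_ball 0.7 [ 0.6037 -0.242   0.27  ] [0.1124 0.6311] [-0.0207  0.1032  0.1212]
scene tray_bail 0.91 [ 0.6002 -0.2633  0.2162] [0.0909 0.6306] [0.0009 0.1027 0.0675]
scene hanger 0.82 [ 0.5972 -0.2625  0.2709] [0.0913 0.6275] [0.0005 0.0996 0.1222]
scene rod_ball 0.73 [ 0.6028 -0.236   0.266 ] [0.1183 0.6295] [-0.0265  0.1016  0.1172]
top tray_bail 0.59 [ 0.5958 -0.2618  0.2166] [0.0918 0.626 ] [-0.      0.0981  0.0679]
top hanger 0.59 [ 0.5991 -0.264   0.2684] [0.09   0.6296] [0.0018 0.1017 0.1197]
top hanger_hook 0.5 [ 0.601  -0.2633  0.1831] [0.091  0.6313] [0.0007 0.1034 0.0344]
top rod_ball 0.71 [ 0.6012 -0.2406  0.2672] [0.1135 0.6285] [-0.0218  0.1006  0.1184]
0.0905 0.205 (array([ 5. , -0.1,  6.8]), array([ 0.02, -0.13, -0.04]), array([ 0.5126, -0.1467,  0.2724]))
0.0905 0.179 (array([21. , -0.1, 27.3]), array([ 0.02, -0.13, -0.04]), array([ 0.5126, -0.1467,  0.2464]))
0.0905 0.174 (array([24.1, -0.1, 31.3]), array([ 0.02, -0.13, -0.04]), array([ 0.5126, -0.1467,  0.2414]))
```

{"method": "servo_tool", "body": {"deltas": [4,0,5,0,0,0,0,8,0,10,0,0,0,0,12,0,15,0,0,0,0,16,0,20,0,0,0,0,18,0,23,0,0,0,0,19.5,0,25,0,0,0,0,19.5,0,25,0,0,0,0]}}

```text
time: 29.95
ee_pos: [0.5127, -0.1465, 0.2488]
orientation: [1.98, 1.724, -0.679]
ft_force: [0.3, -0.6, -2.4]
opening: 0.086
```

{"method": "servo_tool", "body": {"deltas": [0.6,0,0.8,0,0,0,0,1.2,0,1.6,0,0,0,0,1.2,0,1.6,0,0,0,0]}}

```text
time: 30.25
ee_pos: [0.5127, -0.1465, 0.2468]
orientation: [1.98, 1.724, -0.679]
ft_force: [0.9, -0.1, -1.2]
opening: 0.083
```

```bash
python3 - <<'E'
from h import *
np.set_printoptions(precision=4,suppress=True)
s=robot.sense(); print(s["time"],s["ee_pos"],s["ft_force"],s["ft_torque"])
tp,r=tool(); g=tp+r.apply([0,0,robot.tcp_to_grasp]); print(g)
for cam in ("scene","top"):
    p,d,T=save(cam,cam+"14")
    for n in ["tray_bail","tray","tray_tab_a","hanger","hanger_hook","rod_ball"]:
        for m in robot.mark_of(cam,n)[:2]: q=w(T,m["location"]); print(cam,n,round(m["conf"],2),q,board(q))
E
```

```text
30.25 [ 0.5127 -0.1465  0.2468] [ 0.9437 -0.061  -1.1682] [0.5236 0.0886 0.0297]
[ 0.4986 -0.2482  0.1147]
scene tray_bail 0.6 [ 0.6001 -0.2635  0.1812] [0.0907 0.6305]
scene tray 0.82 [ 0.5988 -0.2634  0.0775] [0.0906 0.6292]
scene tray 0.54 [ 0.6002 -0.2629  0.1815] [0.0912 0.6305]
scene tray_tab_a 0.96 [ 0.6954 -0.2743  0.1098] [0.093  0.7263]
scene tray_tab_a 0.55 [ 0.4979 -0.2495  0.117 ] [0.0906 0.5274]
scene hanger 0.65 [ 0.6944 -0.2736  0.1095] [0.0935 0.7253]
scene hanger 0.54 [ 0.5988 -0.2653  0.2691] [0.0887 0.6294]
scene rod_ball 0.67 [ 0.6009 -0.2361  0.2669] [0.1179 0.6275]
top tray_bail 0.65 [ 0.5963 -0.2624  0.1807] [0.0913 0.6266]
top tray 0.6 [ 0.5965 -0.263   0.0762] [0.0907 0.6269]
top tray 0.25 [ 0.4484 -0.1806  0.    ] [0.152  0.4689]
top tray_tab_a 0.87 [ 0.499  -0.2471  0.1107] [0.093  0.5281]
top tray_tab_a 0.63 [ 0.6939 -0.2765  0.1136] [0.0906 0.7252]
top hanger 0.71 [ 0.5978 -0.2648  0.2706] [0.0891 0.6284]
top hanger 0.35 [ 0.7021  0.1228 -0.0005] [0.4873 0.6787]
top hanger_hook 0.64 [ 0.6023 -0.2629  0.1795] [0.0916 0.6326]
top rod_ball 0.59 [ 0.6029 -0.2423  0.2677] [0.112  0.6304]
top rod_ball 0.59 [ 0.5992 -0.259   0.18  ] [0.095 0.629]
```

{"method": "servo_tool", "body": {"deltas": [0.9,0,1.2,0,0,0,0,1.5,0,2,0,0,0,0,1.5,0,2,0,0,0,0]}}

```text
time: 31.25
ee_pos: [0.5127, -0.1466, 0.2443]
orientation: [1.98, 1.724, -0.679]
ft_force: [0.0, 0.2, -1.6]
opening: 0.083
```

{"method": "servo_tool", "body": {"deltas": [0.6,0,0.8,0,0,0,0,0.6,0,0.8,0,0,0,0]}}

```text
time: 31.45
ee_pos: [0.513, -0.1468, 0.2436]
orientation: [1.979, 1.723, -0.679]
ft_force: [0.1, 0.1, 0.8]
opening: 0.084
```

{"method": "servo_tool", "body": {"deltas": [0,0,0,0,0,0,10,0,0,0,0,0,0,12,0,0,0,0,0,0,15,0,0,0,0,0,0,19,0,0,0,0,0,0,23,0,0,0,0,0,0,25,0,0,0,0,0,0,25]}}

```text
time: 32.15
ee_pos: [0.513, -0.1468, 0.2436]
orientation: [1.979, 1.723, -0.679]
ft_force: [-0.4, 0.2, -0.6]
opening: 0.249
```

```bash
python3 - <<'E'
from h import *
np.set_printoptions(precision=4,suppress=True)
s=robot.sense(); print(s["time"],s["ee_pos"],s["ft_force"],s["opening"])
tp,r=tool(); g=tp+r.apply([0,0,robot.tcp_to_grasp]); print(g,board(g))
p,d,T=save("wrist","wrist15")
for m in robot.mark_of("wrist","tray_tab_a")[:2]: q=w(T,m["location"]); print(round(m["conf"],2),q,"tool",r.inv().apply(q-g))
p,d,T=save("scene","s15")
for n in ["tray_bail","tray","tray_tab_a","rod_ball"]:
    for m in robot.mark_of("scene",n)[:2]: q=w(T,m["location"]); print(n,round(m["conf"],2),q,board(q))
E
```

```text
32.15 [ 0.513  -0.1468  0.2436] [-0.4499  0.2252 -0.6088] 0.2488323436555462
[ 0.4991 -0.2486  0.1116] [0.0916 0.5284]
0.67 [ 0.4974 -0.252   0.108 ] tool [-0.0007 -0.0012  0.0051]
0.22 [ 0.5996 -0.2668  0.0766] tool [0.0182 0.1021 0.0303]
tray_bail 0.73 [ 0.5976 -0.2636  0.2673] [0.0902 0.628 ]
tray_bail 0.6 [ 0.5561  0.0189 -0.0003] [0.3644 0.5483]
tray 0.9 [ 0.5996 -0.2626  0.0708] [0.0915 0.6299]
tray 0.27 [ 0.5031 -0.2499  0.1122] [0.0909 0.5325]
tray_tab_a 0.62 [ 0.696  -0.2757  0.1076] [0.0917 0.7272]
tray_tab_a 0.6 [ 0.4992 -0.2515  0.115 ] [0.0888 0.5289]
rod_ball 0.54 [ 0.6018 -0.2349  0.2692] [0.1192 0.6283]
```

Released, and the tab is centred between the open fingers (y −1 mm). Backing out slowly along the tool axis.

{"method": "servo_tool", "body": {"deltas": [0,-1,-5,0,0,0,25,0,-1,-12,0,0,0,25,0,-1,-20,0,0,0,25,0,-1,-30,0,0,0,25,0,-1,-45,0,0,0,25,0,-1,-65,0,0,0,25,0,-1,-95,0,0,0,25,0,-1,-130,0,0,0,25,0,-1,-170,0,0,0,25,0,-1,-200,0,0,0,25,0,-1,-200,0,0,0,25,0,-1,-200,0,0,0,25,0,-1,-200,0,0,0,25,0,-1,-200,0,0,0,25,0,-1,-200,0,0,0,25]}}

```text
time: 34.0
ee_pos: [0.5284, -0.0255, 0.4004]
orientation: [1.98, 1.724, -0.681]
ft_force: [-0.4, 0.3, 0.0]
opening: 0.248
```

```bash
python3 - <<'E'
from h import *
np.set_printoptions(precision=4,suppress=True)
s=robot.sense(); print(s["time"],s["ee_pos"],s["ft_force"],s["opening"])
for cam in ("wrist","scene","top","wrist","scene","top"):
    p,d,T=save(cam,cam+"16")
    for n in ["tray_bail","tray","tray_tab_a","hanger","rod_ball"]:
        for m in robot.mark_of(cam,n)[:2 if n=="tray_tab_a" else 1]: q=w(T,m["location"]); print(cam,n,round(m["conf"],2),q,board(q))
a=cv2.imread("pics/scene16.png")[100:330,60:300]; b=cv2.imread("pics/wrist16.png")
cv2.imwrite("pics/c16.png",np.hstack([cv2.resize(a,(400,383),interpolation=cv2.INTER_CUBIC),cv2.resize(b,(400,383),interpolation=cv2.INTER_AREA)]))
E
```

```text
34.0 [ 0.5284 -0.0255  0.4004] [-0.3984  0.2604  0.0036] 0.24840512297471015
wrist tray_bail 0.64 [ 0.6015 -0.2652  0.179 ] [0.0892 0.6321]
wrist tray 0.97 [ 0.6006 -0.2644  0.08  ] [0.0899 0.6312]
wrist tray_tab_a 0.95 [ 0.6949 -0.2819  0.1131] [0.0854 0.7269]
wrist tray_tab_a 0.8 [ 0.4987 -0.2526  0.1089] [0.0876 0.5286]
scene tray_bail 0.9 [ 0.598  -0.2647  0.1771] [0.0892 0.6286]
scene tray 0.95 [ 0.6027 -0.2641  0.0714] [0.0904 0.6332]
scene tray_tab_a 0.63 [ 0.4995 -0.2499  0.1127] [0.0904 0.529 ]
scene tray_tab_a 0.59 [ 0.6955 -0.2794  0.1041] [0.088  0.7272]
scene hanger 0.66 [ 0.6235 -0.1386 -0.0001] [0.2176 0.6366]
scene rod_ball 0.63 [ 0.6017 -0.2356  0.2686] [0.1186 0.6283]
top tray_bail 0.71 [ 0.5971 -0.2646  0.1784] [0.0891 0.6277]
top tray 0.79 [ 0.596  -0.2634  0.072 ] [0.0902 0.6265]
top tray_tab_a 0.67 [ 0.4993 -0.2487  0.1112] [0.0915 0.5286]
top tray_tab_a 0.63 [ 0.6949 -0.282   0.1128] [0.0853 0.7269]
top hanger 0.67 [ 0.5971 -0.2668  0.2682] [0.087 0.628]
top rod_ball 0.7 [ 0.6032 -0.2406  0.2687] [0.1137 0.6305]
wrist tray_bail 0.64 [ 0.5977 -0.2661  0.1767] [0
[... 227 characters left out ...]
87 -0.2675  0.1798] [0.0866 0.6296]
scene tray 0.92 [ 0.603  -0.2608  0.0713] [0.0937 0.633 ]
scene tray_tab_a 0.97 [ 0.4996 -0.2517  0.1079] [0.0886 0.5294]
scene tray_tab_a 0.75 [ 0.6244 -0.1399  0.0027] [0.2165 0.6377]
scene hanger 0.7 [ 0.5949 -0.2687  0.2698] [0.0848 0.6261]
scene rod_ball 0.68 [ 0.6034 -0.234   0.2677] [0.1203 0.6297]
top tray_bail 0.8 [ 0.6006 -0.2637  0.1792] [0.0906 0.631 ]
top tray 0.69 [ 0.5985 -0.2677  0.0727] [0.0863 0.6295]
top tray_tab_a 0.68 [ 0.6926 -0.2813  0.1113] [0.0857 0.7245]
top tray_tab_a 0.58 [ 0.5    -0.2501  0.1122] [0.0902 0.5295]
top hanger 0.74 [ 0.5988 -0.2641  0.2675] [0.0899 0.6293]
top rod_ball 0.56 [ 0.6016 -0.243   0.267 ] [0.1112 0.6292]
```

View pics/c16.png

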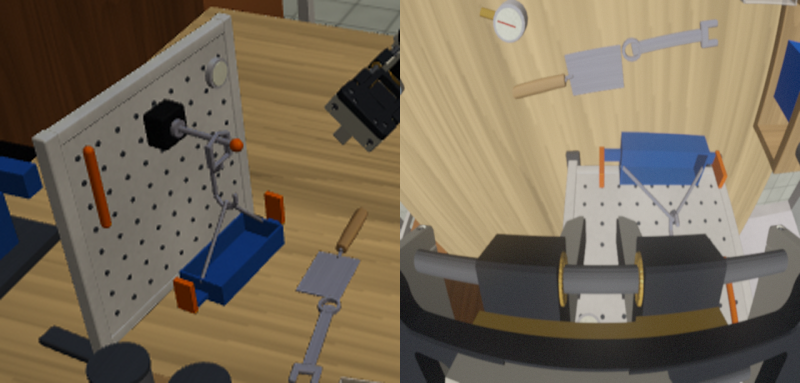

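The tray hangs in the hook (peak at (233,203) in the left crop), level and clear of the table. The rod ball is still at about 116 mm. I'll let any swing die down and check that it is still.

{"method": "servo_tool", "body": {"deltas": [0,0,0,0,0,0,25,0,0,0,0,0,0,25,0,0,0,0,0,0,25,0,0,0,0,0,0,25,0,0,0,0,0,0,25,0,0,0,0,0,0,25,0,0,0,0,0,0,25,0,0,0,0,0,0,25,0,0,0,0,0,0,25,0,0,0,0,0,0,25,0,0,0,0,0,0,25,0,0,0,0,0,0,25,0,0,0,0,0,0,25,0,0,0,0,0,0,25,0,0,0,0,0,0,25,0,0,0,0,0,0,25,0,0,0,0,0,0,25,0,0,0,0,0,0,25,0,0,0,0,0,0,25,0,0,0,0,0,0,25]}}

```text
time: 37.8
ee_pos: [0.5287, -0.0249, 0.4015]
orientation: [1.979, 1.723, -0.678]
ft_force: [-0.3, 0.1, -1.0]
opening: 0.25
```

{"method": "servo_tool", "body": {"deltas": [0,0,0,0,0,0,25,0,0,0,0,0,0,25,0,0,0,0,0,0,25,0,0,0,0,0,0,25,0,0,0,0,0,0,25,0,0,0,0,0,0,25,0,0,0,0,0,0,25,0,0,0,0,0,0,25,0,0,0,0,0,0,25,0,0,0,0,0,0,25,0,0,0,0,0,0,25,0,0,0,0,0,0,25,0,0,0,0,0,0,25,0,0,0,0,0,0,25,0,0,0,0,0,0,25,0,0,0,0,0,0,25,0,0,0,0,0,0,25,0,0,0,0,0,0,25,0,0,0,0,0,0,25,0,0,0,0,0,0,25]}}

```text
time: 39.8
ee_pos: [0.5287, -0.0249, 0.4014]
orientation: [1.979, 1.723, -0.679]
ft_force: [-0.4, 0.8, 0.5]
opening: 0.248
```

```bash
python3 - <<'E'
from h import *
np.set_printoptions(precision=4,suppress=True)
print(robot.sense()["time"])
prev=None
for i in range(10):
    p,d,T=save("wrist","still"); hsv=cv2.cvtColor(p,cv2.COLOR_RGB2HSV)
    m=cv2.inRange(hsv,(100,120,40),(130,255,255)); m[:, :330]=0; m[:,580:]=0
    n,lab,st,ce=cv2.connectedComponentsWithStats(m); k=1+st[1:,4].argmax(); print(ce[k],st[k][4])
for cam in ("wrist","scene","top"):
    p,d,T=save(cam,cam+"17")
    for n in ["tray_bail","tray","tray_tab_a","hanger","rod_ball","hanger_hook"]:
        for q in robot.mark_of(cam,n)[:2 if n=="tray_tab_a" else 1]: q=w(T,q["location"]); print(cam,n,q,board(q))
E
```

```text
39.8
[422.4355 197.3095] 7286
[422.2988 197.247 ] 7279
[422.3088 197.2459] 7295
[422.4108 197.2969] 7283
[422.442  197.2928] 7282
[422.2767 197.2497] 7281
[422.3614 197.2695] 7272
[422.3376 197.2317] 7293
[422.4471 197.3152] 7269
[422.4033 197.2631] 7275
wrist tray_bail [ 0.5958 -0.2669  0.1793] [0.0868 0.6267]
wrist tray [ 0.5997 -0.2665  0.0748] [0.0876 0.6305]
wrist tray_tab_a [ 0.6933 -0.2827  0.1134] [0.0844 0.7255]
wrist hanger_hook [ 0.5941 -0.2634  0.1763] [0.0899 0.6246]
scene tray_bail [ 0.5974 -0.2659  0.1784] [0.0879 0.6282]
scene tray [ 0.6027 -0.2646  0.0747] [0.0899 0.6333]
scene tray_tab_a [ 0.5009 -0.2506  0.1117] [0.0899 0.5305]
scene tray_tab_a [ 0.6975 -0.2777  0.1093] [0.0899 0.729 ]
scene hanger [ 0.5944 -0.2633  0.2675] [0.0901 0.6248]
scene rod_ball [ 0.6007 -0.2348  0.2681] [0.1192 0.6272]
scene hanger_hook [ 0.6016 -0.2635  0.1786] [0.0909 0.632 ]
top tray_bail [ 0.5964 -0.2644  0.1807] [0.0893 0.6269]
top tray [ 0.5944 -0.2639  0.072 ] [0.0895 0.625 ]
top tray_tab_a [ 0.694  -0.2822  0.1096] [0.085  0.7261]
top tray_tab_a [ 0.5006 -0.2501  0.1143] [0.0903 0.5301]
top hanger [ 0.5994 -0.2672  0.2692] [0.0869 0.6303]
top rod_ball [ 0.6035 -0.2441  0.2691] [0.1103 0.6312]
top hanger_hook [ 0.6008 -0.2674  0.1795] [0.087  0.6318]
```

```bash
python3 -c "
from bench import robot
print(robot.finish_job())"
```

```text
the job is handed in; nothing more can be done
None
```

I did all three steps in the order asked and handed the job in at about 41 s of the 72 s allowed; it reported no verdict.

1. **Rod:** I pulled it by its ball to the middle click. The ball then measured 116 mm from the board face.
2. **Hanger:** I took it off the stand and passed its eye over the ball. It hangs on the rod about 89 mm from the board, with the hook opening outwards.
3. **Tray:** I gripped the near tab with the tool leaning 38°, so the gripper cleared the eye and ball. I lowered the bail's peak into the hook, released it and backed away.

**Last checks:**
- **Position:** The underside is about 74 mm above the table and the bail peak is at 0.179 m.
- **Level and still:** The two tab heights agree within about 5 mm. The tray moved less than 0.2 px over ten pictures.
- **Gripper:** It is clear, and the arm's contact forces stayed at a few N whenever I read them.
- **Bystanders:** I touched none of them, but I did not re-measure their positions.

**Where readings disagreed or were off:**
- **Rod:** In the last check the scene camera put the ball at 119 mm and the top camera at 110 mm. The mean is about 115 mm, and the same bias showed throughout. The last close wrist measurement, 116 mm, was before the tray was hung.
- **Yaw:** The tray's y sits about 1–2° off the board's width.
- **Grip:** Marks taken just after the lift suggested the tray had slipped about 9 mm in the grip, but later readings showed only about 3 mm.

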